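# Fetch sample carriers from a deep freezer rack and start the thaw timer

## Task

Use the long hook picker to lift every sample carrier by its wire bail out of the deep freezer rack and stand it upright in the thaw tray, never touching a carrier with the gripper while it is still in the rack. When all are in the tray, hang the picker back on its stand, then wind the timer's key clockwise, a part turn at a time, until it is fully wound; leave the clutter around where it is.

Things in the scene. Friction and masses are not known exactly. Their poses are not given: they have to be found in the camera images.
- rack: Fixed upright aluminium freezer rack, open at the top, 150 (its x) by 122 (its y) by 145 mm tall, walls and floor 6 mm. Two walls of full height cross inside it and make four deep square-cornered bays, each 66 mm along the rack's x and 52 mm along its y, centred at x = +-36 mm, y = +-29 mm. Too narrow and deep for a gripper. Origin: centre of the underside, z up
- tray: Loose heavy stainless thaw tray (0.9 kg), open, low: 125 (its x) by 190 (its y) by 14 mm tall, walls and floor 4 mm thick. Room for three carriers side by side along its y (about 58 mm apart, centre and both sides). Origin: centre of the underside, z up
- stand: Fixed dark steel stand for the picker: base plate 90 by 80 by 12 mm, a post at its +x end, and at the top two level steel arms that run along its x with an 18 mm wide slot between them (slot along the stand's x, from 31 mm before to 31 mm beyond the origin, open at the -x end; nothing is higher than the arms). Origin: centre of the underside
- yoke (a point): Centre of the slot at the level of the arms' top faces, 122 mm above the table: the picker's collar rests here; axes as the stand's
- picker_handle (a point): The picker (loose, 0.12 kg): a steel rod with a hook at its foot and a black handle on top, hanging by its collar in the stand's slot. This point: the grip point on its axis. The handle is a block 24 (picker x) by 14 (picker y, the faces to grip) mm, from 20 mm below this point to 31 mm above it. z up along the rod
- picker_collar (a point): Centre of the underside of the picker's collar (disc, 36 mm across, 6 mm thick), 26 mm below the handle point; sits on the stand's arms. z up along the rod
- picker_hook (a point): On the rod's axis at the centre-line of the hook's foot, 128 mm below the handle point. Rod and foot are round, 6 mm thick. From here the foot runs 14 mm along the picker's +x to an upturned tip that stops 17 mm from the rod axis and 11 mm above this point (8 mm of free gap between rod and tip). x: the way the hook points
- key (a joint): Turn of the timer's key in rad; grows clockwise seen from above; 0 run down, 4.6 fully wound (end stop). Its spring pulls back gently, more the further it is wound (under 0.06 N m), but the ratchet friction (0.08 N m) holds it wherever it is let go, so it can be wound by several partial turns
- key_grip (a point): Brass winding key on top of the fixed grey timer box (85 by 100 by 50 mm); an upright blade 44 mm long (along this frame's x), 10 mm thick (y), 28 mm tall, turning about its vertical axis. This point: the blade's centre on that axis, about 80 mm above the table, 14 mm below the blade's top. The frame turns with the key
- carrier0_centre (a point): A white sample carrier (may be absent): a block 54 (its x) by 40 (its y) by 32 mm tall with six short tubes in it, 0.1 to 0.17 kg; this point: centre of the block, 16 mm above its underside; z up. At the start it stands on the floor of a bay, within a few mm and degrees of square, its x along the rack's x
- carrier1_centre (a point): A white sample carrier (may be absent): a block 54 (its x) by 40 (its y) by 32 mm tall with six short tubes in it, 0.1 to 0.17 kg; this point: centre of the block, 16 mm above its underside; z up. At the start it stands on the floor of a bay, within a few mm and degrees of square, its x along the rack's x
- carrier2_centre (a point): A white sample carrier (may be absent): a block 54 (its x) by 40 (its y) by 32 mm tall with six short tubes in it, 0.1 to 0.17 kg; this point: centre of the block, 16 mm above its underside; z up. At the start it stands on the floor of a bay, within a few mm and degrees of square, its x along the rack's x
- carrier3_centre (a point): A white sample carrier (may be absent): a block 54 (its x) by 40 (its y) by 32 mm tall with six short tubes in it, 0.1 to 0.17 kg; this point: centre of the block, 16 mm above its underside; z up. At the start it stands on the floor of a bay, within a few mm and degrees of square, its x along the rack's x
- carrier0_bail (a point): Peak of carrier0's bail, 48 mm above its centre point: a dark steel wire 4.4 mm thick that arches over the carrier in its y-z plane (x = 0); legs near y = +-17 mm up to 54 mm above the carrier's underside, then sloping to this peak, wire centre 64 mm above the underside. The hook goes under it along the carrier's x
- carrier1_bail (a point): Peak of carrier1's bail, 48 mm above its centre point: a dark steel wire 4.4 mm thick that arches over the carrier in its y-z plane (x = 0); legs near y = +-17 mm up to 54 mm above the carrier's underside, then sloping to this peak, wire centre 64 mm above the underside. The hook goes under it along the carrier's x
- carrier2_bail (a point): Peak of carrier2's bail, 48 mm above its centre point: a dark steel wire 4.4 mm thick that arches over the carrier in its y-z plane (x = 0); legs near y = +-17 mm up to 54 mm above the carrier's underside, then sloping to this peak, wire centre 64 mm above the underside. The hook goes under it along the carrier's x
- carrier3_bail (a point): Peak of carrier3's bail, 48 mm above its centre point: a dark steel wire 4.4 mm thick that arches over the carrier in its y-z plane (x = 0); legs near y = +-17 mm up to 54 mm above the carrier's underside, then sloping to this peak, wire centre 64 mm above the underside. The hook goes under it along the carrier's x
- samplebox: Brown card sample box, 130 by 130 by 50 mm; loose; only part of the clutter, to be left alone; origin at the centre of its underside
- bottle: Round clear bottle, 60 mm across, 150 mm tall; loose; only part of the clutter, to be left alone; origin at the centre of its underside
- beaker: Glass beaker, 72 mm across, 95 mm tall; loose; only part of the clutter, to be left alone; origin at the centre of its underside
- jar: White jar, 60 mm across, 75 mm tall; loose; only part of the clutter, to be left alone; origin at the centre of its underside
- marker: Black marker pen lying down, 16 mm thick, about 120 mm long; loose; only part of the clutter, to be left alone; origin at the centre of its underside
- tuberack: Grey tube rack, 90 by 170 by 45 mm; loose; only part of the clutter, to be left alone; origin at the centre of its underside
- tipbox: Grey pipette-tip box, 85 by 120 by 60 mm; loose; only part of the clutter, to be left alone; origin at the centre of its underside
Mind the look-alikes: they are no part of the job. What is shaped like the part that bears key but blue or orange is not meant.

How it is judged:
By the outcome, as a careful person would: the job done as asked, in the order asked, and still so for the second after the job is handed in, with the robot touching nothing.
Of carrier0, carrier1, carrier2, carrier3 only 2 to 3 are there at a start; the rules pass over those that are not, and their reading is None.
At some moment in a run one of tray may be knocked a few centimetres aside while the robot is not near it.
Once in a run the grip may slacken for a moment while it holds something.
It also fails if it takes over 210 s, if anything falls off the work surface, if the arm or the gripper's body presses on something with over 40 N, if the wrist force passes 120 N, or if a joint passes its speed limit or range.

## Robot

A 7-joint arm with a two-finger parallel gripper is mounted at the origin on the work surface. World frame = base frame: x ahead of the robot, y to its left, z up, the work surface at z = 0. Lengths are in m, angles in rad, forces in N, time in s.
With the tool pointing down it reaches from about 0.4 to 0.85 m from the base axis. Payload 10.4 kg.
Tool frame: the origin (TCP) lies at the very end of the fingers, on their centre line; the grasp point (between the pads) lies 19 mm behind it; z points along the fingers, y is the line along which they close (so a half turn about z gives the same grasp; the last joint's range is limited). The gripper opens to 87 mm and grips with 3 to 60 N. Pads are 19 mm wide; open, the fingers measure 117 mm over their backs; the gripper's body (75 mm by 190 mm) begins 51 mm behind the grasp point.
Start: joints at [-1.347, 0.332, -0.065, 1.46, 0.022, 1.35, -0.088], TCP at [0.153, 0.606, 0.223] pointing down, gripper open.
Joint ranges: [-2.6, 2.6], [-0.5, 2.12], [-1.47, 1.34], [0.16, 2.42], [-1.27, 4.41], [0.06, 2.06], [-2.6, 2.6]. Speed limits (rad/s): [2.22, 2.22, 2.79, 2.79, 3.14, 3.14, 3.14].

## Interface

Orientations are given as a unit quaternion [x, y, z, w].
In Python, from bench import * gives the robot as it stands.
- The arm moves only by the tool step_arm, never from a script. Its arguments are lists of equal length, an entry for each row: "delta_pos": the shift along the world's x, y, z in units of 25 mm (1.0 is 25 mm), a list of three; "turn": the turn about the world's z in units of 0.12 rad (1.0 is 0.12 rad). In form: {"delta_pos": [[tx, ty, tz], ...], "turn": [turn, ...]}. A call has 1 to 12 rows; each row shifts and turns the commanded pose from where the row before left it; what a row does not reach is not made up. A row lasts 1/10 s, in which the tool goes at most 50 mm and 8.59 degrees, less where a joint would pass 70% of its speed; a pose out of reach is approached as far as the arm can. A call with a number of a shift or a turn outside -1 to 1 is refused whole. A call with a gripper value outside its range is refused whole. "grip" is the closure, from 0 (fully open) to 1 (shut), set as the call begins (left out, the last holds). The fingers move at their own pace and stop on an object; "newtons" is the grip in N (left out, the last holds). Time passes only in rows, so rows that do not move let the fingers close. It gives the time, the measured TCP pose, the force, the opening and the grip force at its end, in the units of the state.
- read_state(): the state, without advancing time (a new reading comes with each control period).
- camera(name): name is "scene" or "top"; returns a dict with "image" (420x560x3 uint8, red, green, blue), "z_map" (420x560 float32, m along the optical axis (not along the pixel's ray), 0 where there is no reading), "mtx" (3x3 intrinsics, pixels), "dist" ([k1, k2, p1, p2, k3] as OpenCV has them; the pictures are not rectified), "view" (4x4, takes a point from world to camera coordinates). Camera axes: x right, y up, looking along -z (the intrinsics and any distortion apply to the point x, -y, -z); pixel columns grow to the right and rows downward; lengths in m; the calibration is good to about 2 mm. A picture is of the moment at which its call begins.
- close_job(): hands the job in; it is judged then, once.
The state is a dict: "time": time; "joint_positions": joint angles; "joint_vel": joint speeds; "joint_torque": joint torques, N m; "ee_pos": TCP position; "eef_rot": TCP orientation; "ft_force": force on the tool from outside, world axes, zero at the start; "torque": the same for the moment, N m; "width": finger opening in m; "grip_force": force on a finger pad.
Only numpy, scipy, OpenCV 4.12 (cv2) and the standard library are available. Lean on these libraries where they do the work, as an engineer would, in place of code of your own. Each camera call takes 0.05 s, during which the arm holds its last target. There are 200 camera calls.

## Working session

There is one attempt and no reset: what is moved stays moved. The work goes in short steps, Python scripts to look and compute and a tool call to move; the robot and the scene stay as the last step left them, time stands still between calls to the robot, and variables do not carry over. Pictures are saved under pics/ and viewed, at most 14 in all, crops included, and the job is handed in when it is done.

Besides the shell and the picture viewer there is one more tool, called after "Emit:" as name([rows], argument=value, ...), one row to a line, values as JSON. step_arm: Moves the arm, as the interface text tells. Shifts and turns lie within -1 to 1; 1 stands for 25 mm of shift or 0.12 rad of turn. Its arguments: {"type":"object","properties":{"delta_pos":{"type":"array"},"turn":{"type":"array"},"grip":{"type":"number"},"newtons":{"type":"number"}},"required":["delta_pos","turn"]}

```bash
mkdir -p pics; ls
cat > h.py <<'E'
from bench import *
import numpy as np, cv2
def cloud(c):
    z=c["z_map"]; h,w=z.shape
    v,u=np.mgrid[0:h,0:w]
    n=cv2.undistortPoints(np.stack([u,v],-1).reshape(-1,1,2).astype(float),np.array(c["mtx"]),np.array(c["dist"])).reshape(h,w,2)
    P=np.stack([n[...,0]*z,-n[...,1]*z,-z,np.ones_like(z)],-1)
    W=P@np.linalg.inv(np.array(c["view"])).T
    W=W[...,:3]; W[z<=0]=np.nan
    return W
def ray(c,u,v,zp):
    n=cv2.undistortPoints(np.array([[[u,v]]],float),np.array(c["mtx"]),np.array(c["dist"])).ravel()
    M=np.linalg.inv(np.array(c["view"])); d=M[:3,:3]@[n[0],-n[1],-1]; o=M[:3,3]
    return o+d*(zp-o[2])/d[2]
def shot(n):
    c=camera(n); return c,cv2.cvtColor(c["image"],cv2.COLOR_RGB2BGR)
E
python3 - <<'E'
from h import *
for n in("scene","top"):
    c,i=shot(n); cv2.imwrite(f"pics/{n}0.png",cv2.resize(i,(784,588))); np.savez(f"{n}0.npz",**c)
    print(n,np.linalg.inv(c["view"])[:3].round(3).tolist(),c["mtx"],c["dist"])
print(read_state())
E
```

```text
pics
scene [[0.092, -0.594, 0.799, 1.314], [0.996, 0.06, -0.069, -0.076], [-0.007, 0.802, 0.597, 0.705]] [[413.00534688   0.         280.96667772]
 [  0.         413.00534688 211.18236124]
 [  0.           0.           1.        ]] [-0.04225098  0.          0.          0.          0.        ]
top [[-0.005, 0.991, -0.134, 0.328], [-1.0, -0.004, 0.008, 0.007], [0.007, 0.134, 0.991, 1.36]] [[428.61451088   0.         276.63578508]
 [  0.         428.61451088 207.5703746 ]
 [  0.           0.           1.        ]] [-0.04296708  0.          0.          0.          0.        ]
{'time': 0.1, 'joint_positions': array([-1.34660874,  0.33278008, -0.06471826,  1.46084074,  0.02158431,
        1.34990937, -0.08850809]), 'joint_vel': array([-0.00143114, -0.00098248,  0.00121825, -0.00122523, -0.00088532,
        0.00082028, -0.00012624]), 'joint_torque': array([ 1.98167836e-03, -6.24532914e+01,  2.48333701e-02, -3.90716493e+01,
       -6.14758674e-02,  3.65378335e-02,  3.88127853e-05]), 'ee_pos': array([0.15258499, 0.60573432, 0.22185932]), 'eef_rot': array([ 1.23068668e-01,  9.92397963e-01, -6.18628407e-04, -5.88693453e-05]), 'ft_force': array([-0.11882104,  0.01995492,  0.22625231]), 'torque': array([-0.05525428, -0.00243527, -0.04325512]), 'grip_force': 0.0, 'width': 0.0866671185059681}
```

View pics/scene0.png

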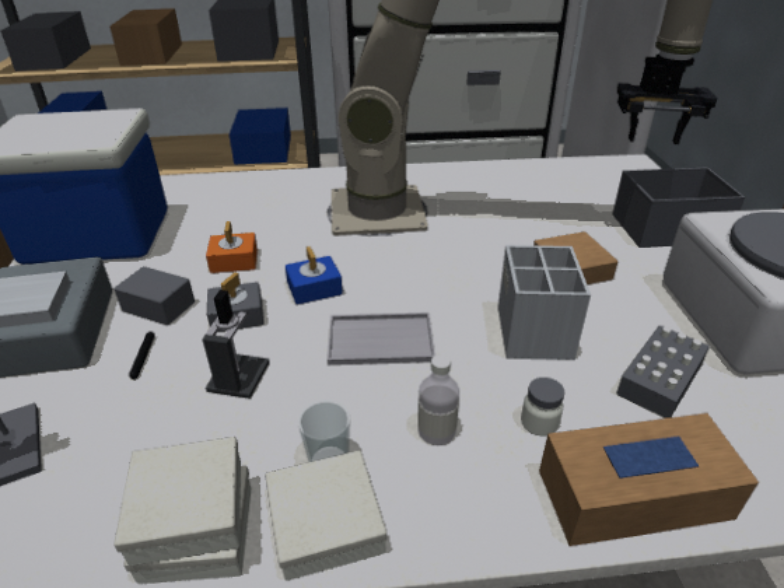

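View pics/top0.png

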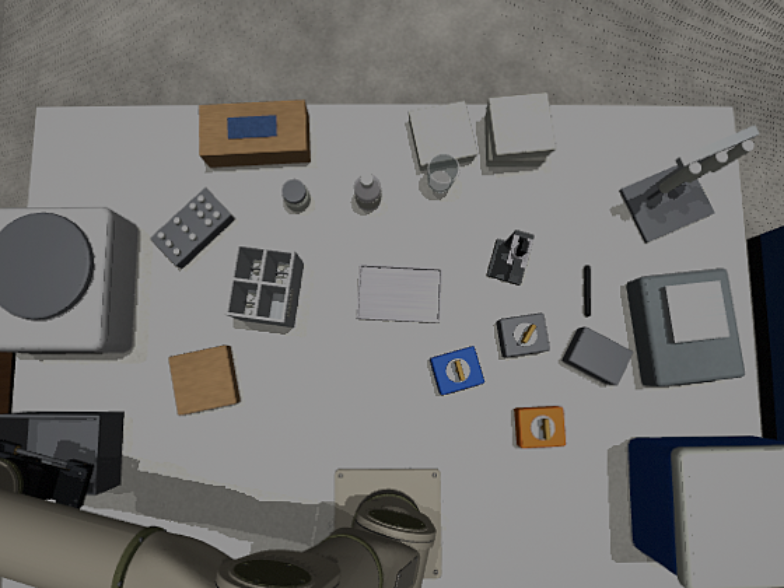

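Scene: rack at top-view (265,287), tray (398,294), stand with picker (512,255), grey timer (523,335), and blue and orange look-alikes. At least three bays (top-left, bottom-left, top-right) seem to hold carriers. Next I'll measure.

Run:
```python
from h import *
c=dict(np.load("top0.npz")); W=cloud(c); i=cv2.cvtColor(c["image"],cv2.COLOR_RGB2BGR)
a=cv2.resize(i[170:240,155:225],(490,490),interpolation=cv2.INTER_CUBIC)
b=cv2.resize(i[155:225,340:400],(300,350),interpolation=cv2.INTER_CUBIC)
k=cv2.resize(i[220:256,352:396],(300,245),interpolation=cv2.INTER_CUBIC)
o=np.zeros((600,800,3),np.uint8);o[:490,:490]=a;o[:350,495:795]=b;o[352:597,495:795]=k
cv2.imwrite("pics/c1.png",o)
def rect(m,name):
    p=W[m][:,:2].astype(np.float32); r=cv2.minAreaRect(p); print(name,len(p),np.round(r[0],4),np.round(r[1],4),round(r[2],1),"zmed",np.nanmedian(W[m][:,2]).round(4))
def roi(u0,u1,v0,v1):
    m=np.zeros(W.shape[:2],bool);m[v0:v1,u0:u1]=1;return m
Z=W[...,2]
rect(roi(155,225,168,240)&(Z>.138)&(Z<.152),"rack top")
rect(roi(250,322,184,236)&(Z>.009)&(Z<.022),"tray rim")
rect(roi(250,322,184,236)&(Z>.003)&(Z<.022),"tray all")
rect(roi(345,395,222,256)&(Z>.04)&(Z<.056),"timer top")
rect(roi(352,396,220,256)&(Z>.085)&(Z<.1),"key top")
rect(roi(340,400,155,225)&(Z>.165)&(Z<.19),"handle")
rect(roi(340,400,155,225)&(Z>.112)&(Z<.135),"arms+collar")
rect(roi(340,400,155,225)&(Z>.008)&(Z<.02),"base")
for n,r in dict(rack=(160,220,172,236)).items():
    m=roi(*r)
    for zz in [(0.06,.066),(.066,.085)]:
        print(zz,(m&(Z>zz[0])&(Z<zz[1])).sum())
s=dict(np.load("scene0.npz")); S=cloud(s)
np.set_printoptions(linewidth=250,suppress=True)
print((Z[170:240:2,155:225:2]*1000).round(0).astype(int))
print((Z[160:206:1,348:392:2]*1000).round(0).astype(int))
```

```text
rack top 645 [0.5112 0.2602] [0.1251 0.1511] 82.3 zmed 0.1453
tray rim 387 [ 0.5029 -0.0289] [0.1928 0.1362] 88.8 zmed 0.013
tray all 2030 [ 0.5052 -0.0323] [0.2286 0.1647] 89.8 zmed 0.0057
timer top 819 [ 0.4069 -0.3036] [0.0858 0.1019] 7.8 zmed 0.05
key top 55 [ 0.4065 -0.3033] [0.0107 0.0413] 57.5 zmed 0.0933
handle 53 [ 0.5785 -0.2788] [0.0137 0.0256] 72.8 zmed 0.179
arms+collar 255 [ 0.5844 -0.283 ] [0.0425 0.0767] 73.3 zmed 0.123
base 479 [ 0.5509 -0.2969] [0.1856 0.1734] 3.1 zmed 0.0125
(0.06, 0.066) 90
(0.066, 0.085) 250
[[ 3  4  0 ...  1  2  1]
 [-4 -5  0 ...  4  0 -2]
 [ 1 -3 -5 ... -1 -4 -2]
 ...
 [ 1 -2  2 ...  4  3  0]
 [ 1 -2 -1 ...  4 -2  4]
 [ 1  0 -3 ...  1  2  0]]
[[-1 -6  0 ... -3  0  0]
 [ 1  4 -2 ... -3 -1  2]
 [ 1  3 -1 ...  5  1  8]
 ...
 [-3  0 -1 ...  1  3 -4]
 [ 5 -3 -1 ... -1  3  7]
 [-3 10  0 ...  1  3 -3]]<stdin>:27: RuntimeWarning: invalid value encountered in cast
<stdin>:28: RuntimeWarning: invalid value encountered in cast
```

View pics/c1.png

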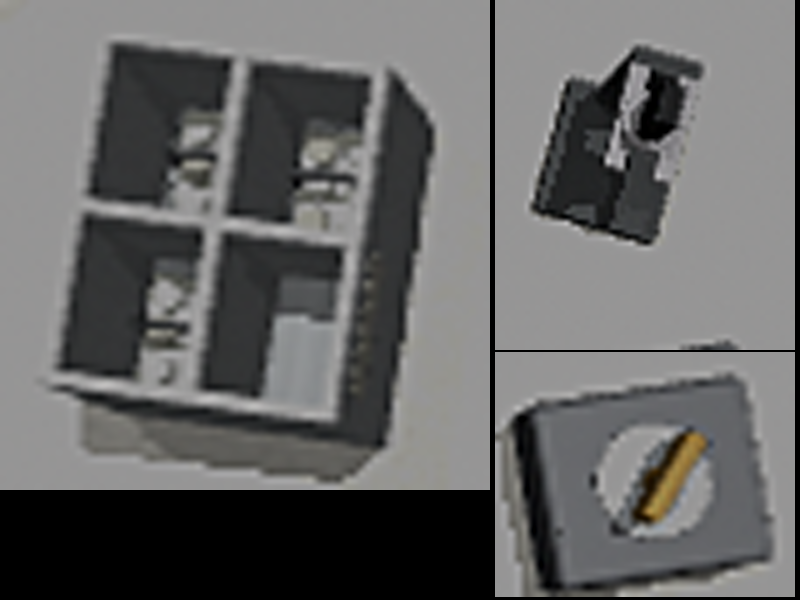

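Run:
```python
from h import *
c=dict(np.load("top0.npz")); W=cloud(c); Z=W[...,2]
s=dict(np.load("scene0.npz")); S=cloud(s); si=cv2.cvtColor(s["image"],cv2.COLOR_RGB2BGR)
a=cv2.resize(si[195:290,135:205],(420,570),interpolation=cv2.INTER_CUBIC)
# world xy height map of stand, both cams: 1mm cells; image up=+x,left=+y
def hm(P,x0,x1,y0,y1,n=2.,sc=1000):
    o=np.zeros((int((x1-x0)*500),int((y1-y0)*500)));
    q=P.reshape(-1,3);q=q[~np.isnan(q[:,0])];q=q[(q[:,0]>x0)&(q[:,0]<x1)&(q[:,1]>y0)&(q[:,1]<y1)]
    for p in q[np.argsort(q[:,2])]:
        o[min(int((x1-p[0])*500),o.shape[0]-1),min(int((y1-p[1])*500),o.shape[1]-1)]=p[2]
    return o
q=hm(np.concatenate([W.reshape(-1,3),S.reshape(-1,3)]),.5,.66,-.36,-.2)
g=cv2.applyColorMap((np.clip(q/.2,0,1)*255).astype(np.uint8),cv2.COLORMAP_JET)
o=np.zeros((580,800,3),np.uint8);o[:570,:420]=a;o[:370,425:795]=cv2.resize(g,(370,370),interpolation=cv2.INTER_NEAREST)
cv2.imwrite("pics/c2.png",o)
# bays
th=np.deg2rad(-7.7);ex=np.array([np.cos(th),np.sin(th)]);ey=np.array([-ex[1],ex[0]]);C=np.array([.5112,.2602])
d=W[...,:2]-C; rx=d@ex; ry=d@ey
gray=c["image"].mean(2)
for bx in(1,-1):
  for by in(1,-1):
    m=(abs(rx-bx*.036)<.031)&(abs(ry-by*.029)<.024)&(Z<.12)
    print("bay",bx,by,m.sum(),"pct",np.nanpercentile(Z[m],[5,25,50,75,95]).round(4))
    print(" hist",np.histogram(Z[m],np.arange(0,.1,.005))[0])
    n=m&(Z>.058)&(Z<.085)
    v,u=np.nonzero(n)
    for k in range(len(v)): print("  ",u[k],v[k],(rx[v[k],u[k]]*1e3).round(1),(ry[v[k],u[k]]*1e3).round(1),(Z[v[k],u[k]]*1e3).round(1),gray[v[k],u[k]].round())
for uv in[(182.9,193.6),(201.4,195.7),(178.6,217.1)]:
    p=ray(c,*uv,.068)[:2];print("bail dark",p.round(4),((p-C)@ex).round(4),((p-C)@ey).round(4))
```

```text
bay 1 1 86 pct [0.0234 0.028  0.0367 0.0405 0.0702]
 hist [ 0  2  1  0  8 15 11 26  8  1  0  1  4  4  4  1  0  0  0]
   178 191 38.5 45.0 63.4 47.0
   179 191 38.3 40.9 67.6 41.0
   180 191 38.3 37.3 70.2 81.0
   181 191 38.7 34.3 69.8 94.0
   182 191 38.8 30.7 72.4 78.0
   183 191 38.5 26.6 76.7 67.0
   179 192 35.9 41.6 62.7 27.0
   180 192 36.2 38.4 63.6 25.0
   181 192 35.6 33.8 70.0 49.0
   182 192 35.9 30.5 71.2 53.0
   183 192 36.9 28.5 66.4 56.0
   184 192 36.7 24.5 70.7 43.0
   185 192 38.3 23.3 62.6 38.0
bay 1 -1 122 pct [0.0215 0.0257 0.0346 0.0405 0.0683]
 hist [ 0  3  1  2 17 29 12 23 17  1  0  0  3 10  4  0  0  0  0]
   196 194 36.5 -11.3 63.2 56.0
   197 194 37.0 -14.2 62.6 63.0
   198 194 36.5 -18.4 68.3 77.0
   199 194 37.1 -21.2 67.0 83.0
   200 194 36.8 -25.3 72.3 63.0
   201 194 37.5 -27.8 69.8 75.0
   202 194 37.7 -31.2 71.5 96.0
   196 195 32.9 -12.6 67.0 40.0
   197 195 33.5 -15.2 65.0 20.0
   198 195 34.2 -17.9 63.3 47.0
   199 195 34.1 -21.6 66.5 51.0
   200 195 34.5 -24.6 66.4 50.0
   201 195 34.3 -28.6 71.3 56.0
   202 195 34.6 -31.6 71.3 38.0
   203 195 35.3 -34.2 69.2 38.0
   204 195 36.1 -36.8 66.7 38.0
   205 195 36.6 -39.8 66.3 68.0
bay -1 1 111 pct [0.0095 0.0255 0.0338 0.0385 0.0666]
 hist [ 2  4  1  1 17 26 11 26 12  0  0  0  3  5  3  0  0  0  0]
   173 216 -39.8 48.0 62.4 47.0
   174 216 -39.8 43.7 67.9 42.0
   175 216 -39.0 42.0 62.2 32.0
   176 216 -39.5 36.4 72.8 37.0
   177 216 -38.6 34.8 67.0 36.0
   178 216 -38.7 30.4 72.7 41.0
   179 216 -38.1 27.8 71.1 42.0
   180 216 -37.4 25.6 67.6 62.0
   181 216 -36.9 22.9 66.2 61.0
   180 217 -40.1 26.0 63.9 62.0
   181 217 -39.9 22.5 65.9 70.0
bay -1 -1 137 pct [0.0022 0.0044 0.0064 0.0083 0.0105]
 hist [42 81 14  0  0  0  0  0  0  0  0  0  0  0  0  0  0  0  0]
bail dark [0.5464 0.2834] 0.0318 0.0277
bail dark [0.5397 0.2266] 0.0327 -0.0295
bail dark [0.4742 0.2947] -0.0413 0.0292
```

View pics/c2.png

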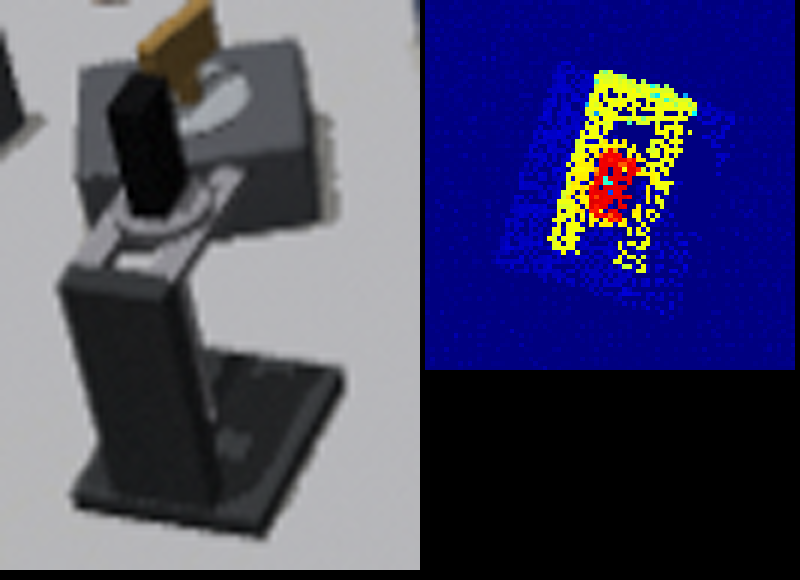

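Three carriers: bays (+,+), (+,−) and (−,+). The heightmap shows the slot running at about −17°, open towards the robot, with the black handle at (0.579, −0.280). Now I'll move to the picker.

Emit:
step_arm([
  [1,-1,0.1],
  [1,-1,0.1],
  [1,-1,0.1],
  [1,-1,0.1],
  [1,-1,0.1],
  [1,-1,0.1],
  [1,-1,0.1],
  [1,-1,0.1],
  [1,-1,0.1],
  [1,-1,0.1],
  [1,-1,0.1],
  [1,-1,0.1],
], turn=[0,0,0,0,0,0,0,0,0,0,0,0], grip=0.3, newtons=60)

```text
time: 1.3
ee_pos: [0.4534, 0.3048, 0.2524]
eef_rot: [0.123, 0.992, -0.0, -0.0]
ft_force: [0.4, 0.8, -0.1]
width: 0.0609
grip_force: 0.0
```

Emit:
step_arm([
  [0.2,-1,0],
  [0.2,-1,0],
  [0.2,-1,0],
  [0.2,-1,0],
  [0.2,-1,0],
  [0.2,-1,0],
  [0.2,-1,0],
  [0.2,-1,0],
  [0.2,-1,0],
  [0.2,-1,0],
  [0.2,-1,0],
  [0.2,-1,0],
], turn=[0,0,0,0,0,0,0,0,0,0,0,0])

```text
time: 2.5
ee_pos: [0.5125, 0.005, 0.2523]
eef_rot: [0.123, 0.992, 0.0, -0.0]
ft_force: [0.7, 0.4, -0.1]
width: 0.0611
grip_force: 0.0
```

Emit:
step_arm([
  [0.2,-1,0],
  [0.2,-1,0],
  [0.2,-1,0],
  [0.2,-1,0],
  [0.2,-1,0],
  [0.2,-1,0],
  [0.2,-1,0],
  [0.2,-1,0],
  [0.2,-1,0],
  [0.2,-1,0],
  [0,0,0],
  [0,0,0],
], turn=[-0.45,0,0,0,0,0,0,0,0,0,0,0])

```text
time: 3.7
ee_pos: [0.5624, -0.2445, 0.2521]
eef_rot: [0.151, 0.988, -0.0, -0.0]
ft_force: [-0.5, 1.3, 0.5]
width: 0.0609
grip_force: 0.0
```

```bash
cat >> h.py <<'E'
def tcp(pr=True):
    s=read_state(); x,y,z,w=s["eef_rot"]; 
    from scipy.spatial.transform import Rotation as R
    r=R.from_quat([x,y,z,w]).as_matrix(); yaw=np.degrees(np.arctan2(r[1,1],r[0,1]))
    if pr: print("t",round(s["time"],2),"tcp",s["ee_pos"].round(4),"yaw_y",round(yaw,2),"tilt",np.degrees(r[:2,2]).round(2),"w",round(s["width"],4),"gf",round(s["grip_force"],1),"F",s["ft_force"].round(2),"T",s["torque"].round(3),"q7",s["joint_positions"][6].round(2))
    return s,yaw
E
python3 - <<'E'
from h import *
tcp()
c=dict(np.load("top0.npz")); W=cloud(c); Z=W[...,2]
for lo,hi in[(.174,.19),(.165,.19)]:
    m=(Z>lo)&(Z<hi)&(abs(W[...,0]-.579)<.03)&(abs(W[...,1]+.28)<.03)
    print(m.sum(),W[m].mean(0),cv2.minAreaRect(W[m][:,:2].astype(np.float32)))
s=dict(np.load("scene0.npz")); S=cloud(s)
m=(S[...,2]>.15)&(S[...,2]<.19)&(abs(S[...,0]-.579)<.03)&(abs(S[...,1]+.28)<.03)
print(m.sum(),np.percentile(S[m],[2,50,98],axis=0))
m=(S[...,2]>.174)&(S[...,2]<.19)&(abs(S[...,0]-.579)<.03)&(abs(S[...,1]+.28)<.03)
print(m.sum(),S[m].mean(0))
E
```

```text
t 3.7 tcp [ 0.5624 -0.2445  0.2521] yaw_y 72.6 tilt [-0.05 -0.  ] w 0.0609 gf 0.0 F [-0.46  1.27  0.47] T [ 0.042  0.024 -0.002] q7 1.76
43 [ 0.57858396 -0.27925583  0.17945714] ((0.5788154602050781, -0.27899670600891113), (0.013432428240776062, 0.024970369413495064), 72.82762145996094)
53 [ 0.57763307 -0.27829984  0.1778711 ] ((0.5785495042800903, -0.2787891626358032), (0.013671930879354477, 0.025601232424378395), 72.82762145996094)
164 [[ 0.56907174 -0.28947727  0.15061597]
 [ 0.58774515 -0.27850692  0.16907579]
 [ 0.59359754 -0.2710896   0.18031743]]
65 [ 0.58252579 -0.27973585  0.17835481]
```

Emit:
step_arm([
  [0.35,-0.7,0],
  [0.35,-0.7,0],
  [0,0,-0.7],
  [0,0,-0.7],
  [0,0,-0.7],
  [0,0,-0.7],
  [0,0,-0.7],
  [0,0,-0.7],
  [0,0,-0.56],
  [0,0,0],
  [0,0,0],
], turn=[0,0,0,0,0,0,0,0,0,0,0])

```text
time: 4.8
ee_pos: [0.5804, -0.2785, 0.1339]
eef_rot: [0.15, 0.989, 0.0, 0.0]
ft_force: [0.1, -0.4, 0.3]
width: 0.0611
grip_force: 0.0
```

Emit:
step_arm([
  [0,0,0],
  [0,0,0],
  [0,0,0],
  [0,0,0],
  [0,0,0],
  [0,0,0],
  [0,0,0],
  [0,0,0],
], turn=[0,0,0,0,0,0,0,0], grip=1)

```text
time: 5.6
ee_pos: [0.5802, -0.2789, 0.1336]
eef_rot: [0.15, 0.989, 0.0, -0.0]
ft_force: [-0.0, 0.1, 0.1]
width: 0.0138
grip_force: 60.0
```

Emit:
step_arm([
  [0,0,0.3],
  [0,0,0.5],
  [0,0,0.5],
  [0,0,0.5],
  [0,0,0.5],
  [0,0,0.6],
  [0,0,0.6],
  [0,0,0.6],
  [0,0,0.8],
  [0,0,0.8],
  [0,0,0.8],
  [0,0,0],
], turn=[0,0,0,0,0,0,0,0,0,0,0,0])

```text
time: 6.8
ee_pos: [0.581, -0.2797, 0.2996]
eef_rot: [0.15, 0.989, -0.0, 0.002]
ft_force: [0.4, -0.7, -1.0]
width: 0.0136
grip_force: 60.0
```

Run:
```python
from h import *
st,_=tcp()
s,i=shot("scene"); t,j=shot("top")
p=st["ee_pos"]
def proj(c,P):
    q=np.array(c["view"])@np.append(P,1); q=np.array([[q[0],-q[1],-q[2]]])
    return cv2.projectPoints(q,np.zeros(3),np.zeros(3),np.array(c["mtx"]),np.array(c["dist"]))[0].ravel()
u=proj(s,p-[0,0,.06]).astype(int); print(u,proj(s,p-[0,0,.113]))
a=i[u[1]-45:u[1]+50,u[0]-35:u[0]+35]
cv2.imwrite("pics/c3.png",cv2.resize(a,None,fx=6,fy=6,interpolation=cv2.INTER_CUBIC))
S=cloud(s); d=S-p
m=(abs(d[...,0])<.04)&(abs(d[...,1])<.04)&(d[...,2]>-.13)&(d[...,2]<-.01)
q=d[m]
for z in np.arange(-.13,-.01,.01):
    k=(q[:,2]>z)&(q[:,2]<z+.01)
    if k.any(): print(z.round(3),k.sum(),q[k].min(0).round(4),q[k].max(0).round(4),np.median(q[k],0).round(4))
```

```text
t 6.8 tcp [ 0.581  -0.2797  0.2996] yaw_y 72.76 tilt [ 0.24 -0.09] w 0.0136 gf 60.0 F [ 0.38 -0.69 -1.04] T [-0.015  0.031  0.009] q7 1.82
[152 187] [156.86137138 207.79981902]
-0.12 14 [ 0.0008 -0.0079 -0.1153] [ 0.016   0.0009 -0.1101] [ 0.0095 -0.0017 -0.1118]
-0.11 22 [-0.0011 -0.0073 -0.1098] [ 0.0171  0.0013 -0.1002] [ 0.0043 -0.0029 -0.106 ]
-0.1 10 [-0.0001 -0.0041 -0.0975] [ 0.005   0.0014 -0.092 ] [ 0.0023 -0.0001 -0.0951]
-0.09 14 [-0.0027 -0.0048 -0.09  ] [ 0.0036  0.0013 -0.082 ] [ 0.0012 -0.0008 -0.0852]
-0.08 11 [-0.0011 -0.0033 -0.0781] [ 0.0037  0.0016 -0.0704] [ 0.0022 -0.0004 -0.0747]
-0.07 14 [-0.005  -0.0047 -0.0696] [ 0.0038  0.0017 -0.0605] [ 0.0016 -0.0011 -0.0653]
-0.06 13 [-0.002  -0.0049 -0.0597] [ 0.0037  0.0015 -0.0503] [ 0.0014 -0.0013 -0.0552]
-0.05 12 [-0.0006 -0.0035 -0.0496] [ 0.0035  0.0014 -0.0405] [ 0.0005 -0.001  -0.0449]
-0.04 12 [-0.0018 -0.0043 -0.0388] [ 0.0024  0.0008 -0.0319] [ 0.0011 -0.001  -0.0349]
-0.03 14 [-0.0013 -0.0042 -0.0299] [ 0.0036  0.0019 -0.0205] [ 0.0011 -0.0008 -0.025 ]
-0.02 6 [ 0.0022 -0.0101 -0.02  ] [ 0.0148  0.0111 -0.0102] [ 0.0127  0.0046 -0.0103]
```

View pics/c3.png

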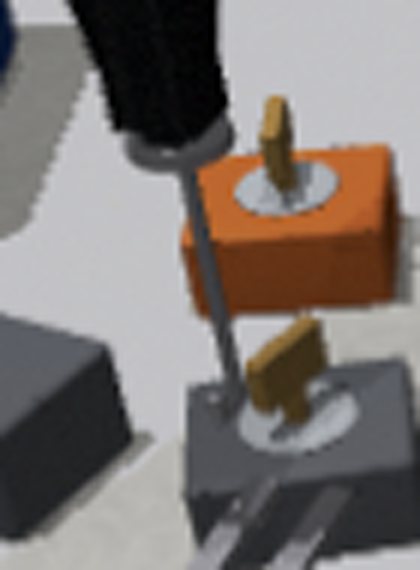

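The hook points along picker +x, away from the robot, so I'll approach each bail from the robot side. Carrying it over to bay (+,+).

Emit:
step_arm([
  [-0.09,0.95,0],
  [-0.09,0.95,0],
  [-0.09,0.95,0],
  [-0.09,0.95,0],
  [-0.09,0.95,0],
  [-0.09,0.95,0],
  [-0.09,0.95,0],
  [-0.09,0.95,0],
  [-0.09,0.95,0],
  [-0.09,0.95,0],
  [-0.09,0.95,0],
  [-0.09,0.95,0],
], turn=[0.2,0.2,0.2,0.2,0.2,0.2,0.19,0,0,0,0,0])

```text
time: 8.1
ee_pos: [0.5524, 0.0071, 0.2949]
eef_rot: [0.067, 0.998, -0.0, -0.001]
ft_force: [0.2, -0.1, -1.0]
width: 0.0138
grip_force: 60.0
```

Emit:
step_arm([
  [-0.08,0.95,0],
  [-0.08,0.95,0],
  [-0.08,0.95,0],
  [-0.08,0.95,0],
  [-0.08,0.95,0],
  [-0.08,0.95,0],
  [-0.08,0.95,0],
  [-0.08,0.95,0],
  [-0.08,0.95,0],
  [-0.08,0.95,0],
  [-0.08,0.95,0],
  [-0.08,0.9,0],
], turn=[0,0,0,0,0,0,0,0,0,0,0,0])

```text
time: 9.3
ee_pos: [0.5284, 0.2908, 0.2948]
eef_rot: [0.067, 0.998, -0.001, -0.001]
ft_force: [-0.4, -0.0, -1.2]
width: 0.014
grip_force: 60.0
```

Emit:
step_arm([
  [0,0,0],
  [0,0,0],
  [0,0,0],
], turn=[0,0,0])

```text
time: 9.6
ee_pos: [0.5293, 0.2886, 0.2956]
eef_rot: [0.068, 0.998, -0.0, -0.0]
ft_force: [-1.0, 0.6, -1.6]
width: 0.0135
grip_force: 60.0
```

Run:
```python
from h import *
tcp()
```

```text
t 9.6 tcp [0.5293 0.2886 0.2956] yaw_y 82.24 tilt [-0.03 -0.05] w 0.0135 gf 60.0 F [-1.02  0.6  -1.56] T [ 0.004 -0.025 -0.035] q7 0.92
```

Emit:
step_arm([
  [0.02,0.02,-0.5],
  [0,0,-0.5],
  [0,0,-0.5],
  [0,0,-0.5],
  [0,0,-0.5],
  [0,0,-0.5],
  [0,0,-0.5],
  [0,0,-0.5],
  [0,0,-0.5],
  [0,0,-0.5],
  [0,0,-0.3],
  [0,0,0],
], turn=[0,0,0,0,0,0,0,0,0,0,0,0])

```text
time: 10.8
ee_pos: [0.5291, 0.2901, 0.1623]
eef_rot: [0.067, 0.998, -0.001, -0.001]
ft_force: [0.1, 0.4, -0.8]
width: 0.0136
grip_force: 60.0
```

Run:
```python
from h import *
tcp()
```

```text
t 10.8 tcp [0.5291 0.2901 0.1623] yaw_y 82.33 tilt [-0.09 -0.06] w 0.0136 gf 60.0 F [ 0.13  0.4  -0.78] T [ 0.046 -0.029 -0.   ] q7 0.94
```

Emit:
step_arm([
  [0.2,-0.03,0],
  [0.2,-0.03,0],
  [0.22,-0.03,0],
  [0,0,0],
  [0,0,0.2],
  [0,0,0.2],
  [0,0,0.2],
  [0,0,0.2],
  [0,0,0.2],
  [0,0,0.2],
  [0,0,0],
], turn=[0,0,0,0,0,0,0,0,0,0,0])

```text
time: 11.9
ee_pos: [0.5455, 0.2883, 0.1945]
eef_rot: [0.067, 0.998, 0.0, 0.0]
ft_force: [0.2, -0.1, -2.7]
width: 0.0135
grip_force: 60.0
```

Run:
```python
from h import *
tcp()
```

```text
t 11.9 tcp [0.5455 0.2883 0.1945] yaw_y 82.32 tilt [0.06 0.05] w 0.0135 gf 60.0 F [ 0.2  -0.11 -2.72] T [ 0.052  0.008 -0.039] q7 0.96
```

Emit:
step_arm([
  [0,0,0.4],
  [0,0,0.5],
  [0,0,0.5],
  [0,0,0.5],
  [0,0,0.5],
  [0,0,0.5],
  [0,0,0.5],
  [0,0,0.5],
  [0,0,0.5],
  [0,0,0.5],
  [0,0,0.5],
  [0,0,0.5],
], turn=[0,0,0,0,0,0,0,0,0,0,0,0])

```text
time: 13.1
ee_pos: [0.5452, 0.2881, 0.3421]
eef_rot: [0.067, 0.998, 0.0, -0.0]
ft_force: [-0.4, 0.0, -1.8]
width: 0.0139
grip_force: 60.0
```

```bash
cat >> h.py <<'E'
def tray(c):
    W=cloud(c);Z=W[...,2]
    m=(abs(W[...,0]-.5)<.15)&(W[...,1]>-.2)&(W[...,1]<.13)&(Z>.009)&(Z<.03)
    m=m.astype(np.uint8); n,l,st,_=cv2.connectedComponentsWithStats(m,connectivity=8)
    i=c["image"].astype(int)
    k=1+st[1:,4].argmax(); p=W[l==k][:,:2].astype(np.float32)
    med=[np.median(p[:,j]) for j in(0,1)]
    # trim outliers then rect
    r=cv2.minAreaRect(p); print("tray rect",np.round(r[0],4),np.round(r[1],4),round(r[2],2),len(p)); return r
E
python3 - <<'E'
from h import *
tcp()
t,j=shot("top"); tray(t); tray(dict(np.load("top0.npz")))
s,i=shot("scene"); np.savez("scene1.npz",**s)
o=np.zeros((600,800,3),np.uint8)
a=cv2.resize(i[130:270,330:440],(440,560)); b=cv2.resize(j[140:260,150:330],(360,240)); o[:560,:440]=a;o[:240,440:]=b
cv2.imwrite("pics/c4.png",o)
E
```

```text
t 13.1 tcp [0.5452 0.2881 0.3421] yaw_y 82.32 tilt [0. 0.] w 0.0139 gf 60.0 F [-0.42  0.05 -1.81] T [-0.05   0.015 -0.007] q7 0.94
tray rect [ 0.5055 -0.0295] [0.1901 0.1257] 86.76 173
tray rect [ 0.5056 -0.0297] [0.1904 0.1259] 86.59 290
```

View pics/c4.png

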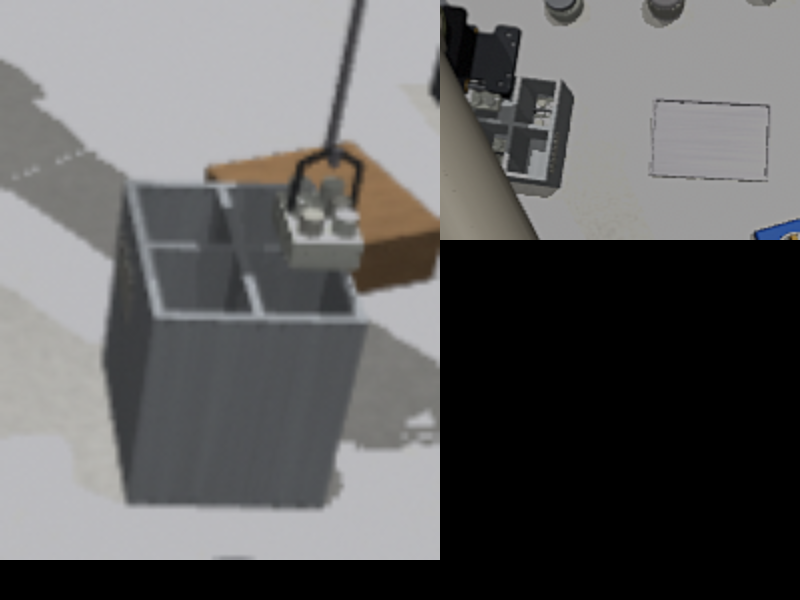

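Carrier 0 hangs level on the hook above the rack, and the tray is unmoved at (0.5055, −0.0296). Moving over the tray's far slot.

Emit:
step_arm([
  [-0.1,-0.3,0.1],
  [-0.1,-0.6,0.1],
  [-0.1,-0.8,0],
  [-0.1,-0.9,0],
  [-0.1,-0.9,0],
  [-0.1,-0.9,0],
  [-0.1,-0.9,0],
  [-0.1,-0.9,0],
  [-0.1,-0.9,0],
  [-0.1,-0.9,0],
  [-0.1,-0.9,0],
  [-0.1,-0.9,0],
], turn=[0,0,0,0.1,0.1,0.1,0.1,0.1,0.1,0.04,0,0])

```text
time: 14.4
ee_pos: [0.5142, 0.0407, 0.3458]
eef_rot: [0.029, 1.0, 0.0, -0.0]
ft_force: [0.3, 0.3, -2.3]
width: 0.0134
grip_force: 60.0
```

Emit:
step_arm([
  [-0.1,-0.9,0],
  [-0.1,-0.9,0],
  [-0.1,-0.9,0],
  [-0.1,-0.9,0],
  [-0.1,-0.8,0],
  [-0.1,-0.5,-0.1],
  [-0.1,-0.28,-0.1],
  [0,0,-0.2],
  [0,0,-0.4],
  [0,0,-0.5],
  [0,0,-0.5],
  [0,0,-0.5],
], turn=[0,0,0,0,0,0,0,0,0,0,0,0])

```text
time: 15.6
ee_pos: [0.4975, -0.0859, 0.287]
eef_rot: [0.028, 1.0, -0.0, -0.0]
ft_force: [0.2, -0.6, -1.9]
width: 0.0135
grip_force: 60.0
```

Emit:
step_arm([
  [0,0,-0.5],
  [0,0,-0.5],
  [0,0,-0.5],
  [0,0,-0.5],
  [0,0,-0.5],
  [0,0,-0.3],
  [0,0,0],
  [0,0,0],
  [0,0,0],
  [0,0,0],
], turn=[0,0,0,0,0,0,0,0,0,0])

```text
time: 16.6
ee_pos: [0.498, -0.0864, 0.2191]
eef_rot: [0.029, 1.0, 0.0, 0.0]
ft_force: [-0.1, 0.0, -2.4]
width: 0.0135
grip_force: 60.0
```

Run:
```python
from h import *
st,_=tcp()
t,j=shot("top"); tray(t)
s,i=shot("scene")
o=np.zeros((600,800,3),np.uint8)
a=cv2.resize(i[170:280,210:320],(400,400)); o[:400,:400]=a;o[:400,400:]=cv2.resize(j[150:250,240:340],(400,400))
cv2.imwrite("pics/c5.png",o)
```

```text
t 16.6 tcp [ 0.498  -0.0864  0.2191] yaw_y 86.73 tilt [0.05 0.01] w 0.0135 gf 60.0 F [-0.12  0.03 -2.39] T [0.019 0.033 0.019] q7 1.63
tray rect [0.5074 0.0053] [0.1206 0.1262] 86.98 134
```

View pics/c5.png

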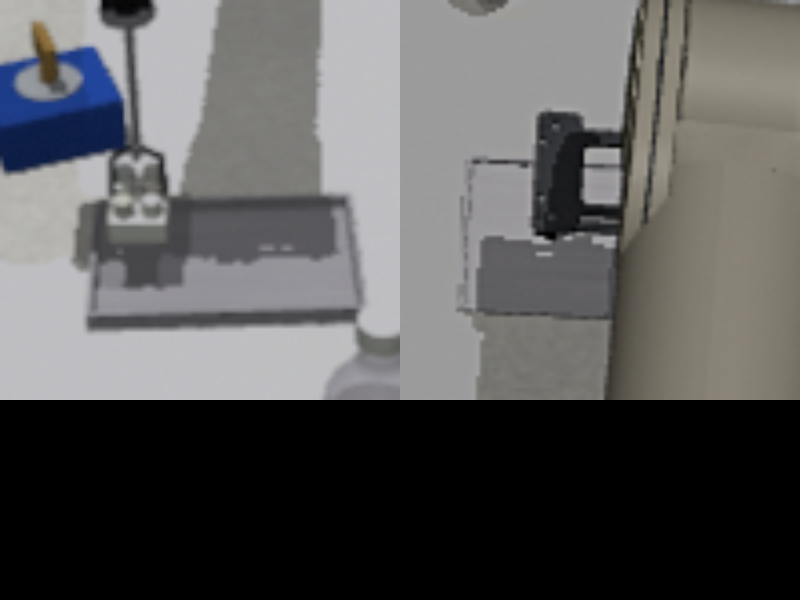

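The carrier hangs level over the left (−y) end of the tray, square to it. Lowering, unhooking and rising.

Emit:
step_arm([
  [0,0,-0.4],
  [0,0,-0.4],
  [0,0,-0.4],
  [0,0,-0.3],
  [0,0,-0.2],
  [0,0,-0.2],
  [0,0,-0.2],
  [0,0,-0.1],
  [0,0,0],
  [0,0,0],
], turn=[0,0,0,0,0,0,0,0,0,0])

```text
time: 17.7
ee_pos: [0.4978, -0.0864, 0.1638]
eef_rot: [0.029, 1.0, 0.0, 0.0]
ft_force: [0.3, 0.1, -1.2]
width: 0.0135
grip_force: 60.0
```

Emit:
step_arm([
  [-0.2,0.01,0],
  [-0.2,0.01,0],
  [-0.2,0.01,0],
  [-0.2,0.01,0],
  [-0.1,0,0],
  [0,0,0],
  [0,0,0.2],
  [0,0,0.3],
  [0,0,0.3],
  [0,0,0.4],
  [0,0,0.4],
  [0,0,0],
], turn=[0,0,0,0,0,0,0,0,0,0,0,0])

```text
time: 18.9
ee_pos: [0.4761, -0.0855, 0.2053]
eef_rot: [0.029, 1.0, 0.0, 0.001]
ft_force: [-0.0, -0.0, -1.6]
width: 0.0136
grip_force: 60.0
```

Run:
```python
from h import *
st,_=tcp()
```

```text
t 18.9 tcp [ 0.4761 -0.0855  0.2053] yaw_y 86.72 tilt [0.15 0.02] w 0.0136 gf 60.0 F [-0.   -0.05 -1.61] T [-0.039 -0.023 -0.019] q7 1.61
```

Emit:
step_arm([
  [0,0,0.9],
  [0,0.2,0.9],
  [0.1,0.66,0.9],
  [0.1,0.9,0.9],
  [0.1,0.9,0],
  [0.1,0.9,0],
  [0.1,0.9,0],
  [0.1,0.9,0],
  [0.1,0.9,0],
  [0.1,0.9,0],
  [0.1,0.9,0],
  [0.1,0.9,0],
], turn=[0,0,0,0,-0.1,-0.1,-0.1,-0.1,-0.1,-0.1,-0.04,0])

```text
time: 20.1
ee_pos: [0.5001, 0.1396, 0.2934]
eef_rot: [0.067, 0.998, -0.0, -0.0]
ft_force: [0.6, 0.2, -0.8]
width: 0.0138
grip_force: 60.0
```

Emit:
step_arm([
  [0.2,0.9,0],
  [0.2,0.9,0],
  [0.2,0.9,0],
  [0.19,0.9,0],
  [0,0,0],
  [0,0,0],
  [0,0,0],
], turn=[0,0,0,0,0,0,0])

```text
time: 20.8
ee_pos: [0.5202, 0.2278, 0.2935]
eef_rot: [0.068, 0.998, -0.0, 0.0]
ft_force: [0.0, -0.1, -1.0]
width: 0.0133
grip_force: 60.0
```

Run:
```python
from h import *
st,_=tcp()
```

```text
t 20.8 tcp [0.5202 0.2278 0.2935] yaw_y 82.26 tilt [-0.   -0.02] w 0.0133 gf 60.0 F [ 0.03 -0.07 -0.96] T [-0.001  0.    -0.034] q7 0.99
```

Emit:
step_arm([
  [0.03,0.12,0],
  [0,0,-0.5],
  [0,0,-0.5],
  [0,0,-0.5],
  [0,0,-0.5],
  [0,0,-0.5],
  [0,0,-0.5],
  [0,0,-0.5],
  [0,0,-0.5],
  [0,0,-0.6],
  [0,0,-0.6],
  [0,0,0],
], turn=[0,0,0,0,0,0,0,0,0,0,0,0])

```text
time: 22.0
ee_pos: [0.5195, 0.231, 0.1609]
eef_rot: [0.067, 0.998, -0.001, -0.002]
ft_force: [-0.2, 0.6, -1.7]
width: 0.0135
grip_force: 60.0
```

Emit:
step_arm([
  [0.22,-0.03,0.05],
  [0.22,-0.03,0],
  [0.22,-0.03,0],
  [0,0,0],
  [0,0,0.2],
  [0,0,0.2],
  [0,0,0.2],
  [0,0,0.2],
  [0,0,0.2],
  [0,0,0.2],
  [0,0,0],
], turn=[0,0,0,0,0,0,0,0,0,0,0])

```text
time: 23.1
ee_pos: [0.5375, 0.2295, 0.1957]
eef_rot: [0.067, 0.998, 0.0, 0.0]
ft_force: [-0.3, -0.7, -1.1]
width: 0.0135
grip_force: 60.0
```

Emit:
step_arm([
  [0,0,0],
  [0,0,0],
], turn=[0,0])

```text
time: 23.3
ee_pos: [0.537, 0.2293, 0.1945]
eef_rot: [0.067, 0.998, -0.0, -0.0]
ft_force: [-0.1, -0.4, -2.5]
width: 0.0136
grip_force: 60.0
```

Run:
```python
from h import *
st,_=tcp()
```

```text
t 23.3 tcp [0.537  0.2293 0.1945] yaw_y 82.32 tilt [-0.03 -0.01] w 0.0136 gf 60.0 F [-0.13 -0.35 -2.51] T [-0.028  0.002 -0.013] q7 1.02
```

Emit:
step_arm([
  [0,0,0.4],
  [0,0,0.5],
  [0,0,0.5],
  [0,0,0.5],
  [0,0,0.5],
  [0,0,0.5],
  [0,0,0.5],
  [0,0,0.5],
  [0,0,0.5],
  [0,0,0.5],
  [0,0,0.5],
  [0,0,0.6],
], turn=[0,0,0,0,0,0,0,0,0,0,0,0])

```text
time: 24.5
ee_pos: [0.537, 0.2293, 0.3456]
eef_rot: [0.067, 0.998, -0.0, -0.0]
ft_force: [-0.5, 0.5, -2.2]
width: 0.014
grip_force: 60.0
```

```bash
cat >> h.py <<'E'
def inair(c,p,f=-.113):
    # white points below the hook while hanging: report extents relative to tcp
    S=cloud(c);d=S-p;w=c["image"].min(2)>110
    m=(abs(d[...,0])<.06)&(abs(d[...,1])<.045)&(d[...,2]<-.12)&(d[...,2]>-.18)&(S[...,2]>.16)
    print("under hook pts",m.sum(),"white",(m&w).sum(),d[m].min(0).round(3) if m.any() else "",d[m].max(0).round(3) if m.any() else "")
E
python3 - <<'E'
from h import *
st,_=tcp()
t,j=shot("top"); tray(t)
inair(dict(np.load("scene1.npz")),np.array([.5452,.2881,.3421]))
s,i=shot("scene"); inair(s,st["ee_pos"])
E
```

```text
t 24.5 tcp [0.537  0.2293 0.3456] yaw_y 82.32 tilt [-0.03 -0.01] w 0.014 gf 60.0 F [-0.53  0.53 -2.25] T [-0.    -0.002  0.065] q7 1.01
tray rect [ 0.5051 -0.0297] [0.1903 0.1256] 86.62 206
under hook pts 462 white 111 [-0.021 -0.026 -0.17 ] [ 0.038  0.017 -0.121]
under hook pts 439 white 132 [-0.02  -0.027 -0.172] [ 0.036  0.016 -0.121]
```

Emit:
step_arm([
  [-0.1,-0.3,0],
  [-0.1,-0.6,0],
  [-0.1,-0.8,0],
  [-0.1,-0.9,0],
  [-0.1,-0.9,0],
  [-0.1,-0.9,0],
  [-0.1,-0.9,0],
  [-0.1,-0.9,0],
  [-0.1,-0.9,0],
  [-0.1,-0.9,0],
  [-0.1,-0.9,0],
  [-0.1,-0.8,0],
], turn=[0,0,0,0.1,0.1,0.1,0.1,0.1,0.1,0.04,0,0])

```text
time: 25.8
ee_pos: [0.506, -0.0164, 0.3446]
eef_rot: [0.03, 1.0, 0.0, -0.0]
ft_force: [0.1, -0.8, -2.5]
width: 0.0136
grip_force: 60.0
```

Emit:
step_arm([
  [-0.14,-0.4,0],
  [-0.14,-0.21,-0.1],
  [0,0,-0.4],
  [0,0,-0.5],
  [0,0,-0.5],
  [0,0,-0.5],
  [0,0,-0.5],
  [0,0,-0.5],
  [0,0,-0.5],
  [0,0,-0.5],
  [0,0,-0.5],
  [0,0,-0.3],
], turn=[0,0,0,0,0,0,0,0,0,0,0,0])

```text
time: 27.0
ee_pos: [0.4998, -0.0284, 0.2235]
eef_rot: [0.029, 1.0, -0.0, -0.001]
ft_force: [-0.9, -1.0, -1.9]
width: 0.0137
grip_force: 60.0
```

Emit:
step_arm([
  [0,0,0],
  [0,0,0],
  [0,0,0],
  [0,0,0],
], turn=[0,0,0,0])

```text
time: 27.4
ee_pos: [0.5005, -0.0284, 0.2254]
eef_rot: [0.029, 1.0, 0.0, 0.0]
ft_force: [-0.0, 1.0, -2.6]
width: 0.0134
grip_force: 60.0
```

Run:
```python
from h import *
st,_=tcp()
t,j=shot("top"); 
s,i=shot("scene")
o=np.zeros((400,800,3),np.uint8)
a=cv2.resize(i[170:280,210:320],(400,400)); o[:400,:400]=a;o[:400,400:]=cv2.resize(j[150:250,240:340],(400,400))
cv2.imwrite("pics/c6.png",o)
```

```text
t 27.4 tcp [ 0.5005 -0.0284  0.2254] yaw_y 86.72 tilt [0.05 0.02] w 0.0134 gf 60.0 F [-0.04  1.04 -2.56] T [-0.021 -0.013  0.014] q7 1.5
```

View pics/c6.png

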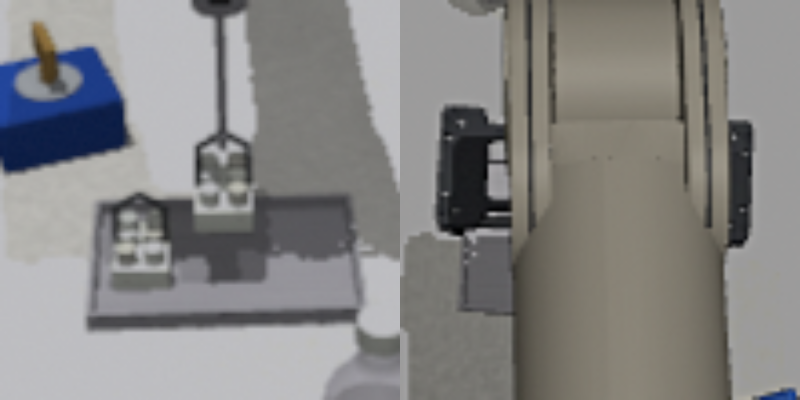

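The first carrier stands upright at the left; the second hangs above the middle, clear of it. Lowering it.

Emit:
step_arm([
  [0,0,-0.4],
  [0,0,-0.4],
  [0,0,-0.4],
  [0,0,-0.4],
  [0,0,-0.3],
  [0,0,-0.2],
  [0,0,-0.2],
  [0,0,-0.15],
  [0,0,0],
  [0,0,0],
], turn=[0,0,0,0,0,0,0,0,0,0])

```text
time: 28.5
ee_pos: [0.5003, -0.0284, 0.1638]
eef_rot: [0.029, 1.0, 0.0, 0.0]
ft_force: [-0.8, 0.6, -0.4]
width: 0.0137
grip_force: 60.0
```

Emit:
step_arm([
  [-0.2,0.01,0],
  [-0.2,0.01,0],
  [-0.2,0.01,0],
  [-0.2,0.01,0],
  [-0.1,0,0],
  [0,0,0],
  [0,0,0.2],
  [0,0,0.3],
  [0,0,0.3],
  [0,0,0.4],
  [0,0,0.4],
  [0,0,0],
], turn=[0,0,0,0,0,0,0,0,0,0,0,0])

```text
time: 29.7
ee_pos: [0.4786, -0.0274, 0.2053]
eef_rot: [0.029, 1.0, 0.0, 0.001]
ft_force: [-0.2, -0.1, -0.6]
width: 0.0135
grip_force: 60.0
```

Run:
```python
from h import *
st,_=tcp()
```

```text
t 29.7 tcp [ 0.4786 -0.0274  0.2053] yaw_y 86.72 tilt [0.15 0.03] w 0.0135 gf 60.0 F [-0.18 -0.07 -0.65] T [-0.04   0.024  0.02 ] q7 1.48
```

Emit:
step_arm([
  [0,0,0.9],
  [0,0.2,0.9],
  [0,0.7,0.9],
  [-0.1,0.9,0.8],
  [-0.1,0.9,0],
  [-0.1,0.9,0],
  [-0.1,0.9,0],
  [-0.1,0.9,0],
  [-0.1,0.9,0],
  [-0.1,0.9,0],
  [-0.1,0.9,0],
  [-0.1,0.9,0],
], turn=[0,0,0,0,-0.1,-0.1,-0.1,-0.1,-0.1,-0.1,-0.04,0])

```text
time: 30.9
ee_pos: [0.4549, 0.1985, 0.2909]
eef_rot: [0.067, 0.998, -0.0, -0.0]
ft_force: [0.1, 0.2, -1.3]
width: 0.014
grip_force: 60.0
```

Emit:
step_arm([
  [0,0.9,0],
  [0,0.9,0],
  [0,0.9,0],
  [0,0.9,0],
  [0,0.6,0],
  [0,0,0],
  [0,0,0],
  [0,0,0],
], turn=[0,0,0,0,0,0,0,0])

```text
time: 31.7
ee_pos: [0.4556, 0.3013, 0.2912]
eef_rot: [0.068, 0.998, -0.0, 0.0]
ft_force: [1.0, -0.3, -1.6]
width: 0.0136
grip_force: 60.0
```

Run:
```python
from h import *
st,_=tcp()
```

```text
t 31.7 tcp [0.4556 0.3013 0.2912] yaw_y 82.23 tilt [ 0.01 -0.01] w 0.0136 gf 60.0 F [ 1.02 -0.27 -1.6 ] T [-0.005  0.008  0.031] q7 0.79
```

Emit:
step_arm([
  [0.01,-0.04,-0.4],
  [0,0,-0.5],
  [0,0,-0.5],
  [0,0,-0.5],
  [0,0,-0.5],
  [0,0,-0.5],
  [0,0,-0.5],
  [0,0,-0.5],
  [0,0,-0.5],
  [0,0,-0.4],
  [0,0,-0.3],
  [0,0,0],
], turn=[0,0,0,0,0,0,0,0,0,0,0,0])

```text
time: 32.9
ee_pos: [0.455, 0.3013, 0.1625]
eef_rot: [0.067, 0.998, -0.001, -0.001]
ft_force: [-0.2, 0.2, -1.6]
width: 0.0137
grip_force: 60.0
```

Emit:
step_arm([
  [0.22,-0.03,0],
  [0.22,-0.03,0],
  [0.22,-0.03,0],
  [0,0,0],
  [0,0,0.2],
  [0,0,0.2],
  [0,0,0.2],
  [0,0,0.2],
  [0,0,0.2],
  [0,0,0.2],
  [0,0,0],
  [0,0,0],
], turn=[0,0,0,0,0,0,0,0,0,0,0,0])

```text
time: 34.1
ee_pos: [0.4719, 0.2994, 0.1936]
eef_rot: [0.067, 0.998, 0.0, -0.0]
ft_force: [0.4, 0.4, -2.4]
width: 0.0136
grip_force: 60.0
```

Run:
```python
from h import *
st,_=tcp()
```

```text
t 34.1 tcp [0.4719 0.2994 0.1936] yaw_y 82.33 tilt [0.   0.01] w 0.0136 gf 60.0 F [ 0.39  0.41 -2.43] T [-0.035  0.066  0.01 ] q7 0.82
```

Emit:
step_arm([
  [0,0,0.4],
  [0,0,0.5],
  [0,0,0.5],
  [0,0,0.5],
  [0,0,0.5],
  [0,0,0.5],
  [0,0,0.5],
  [0,0,0.5],
  [0,0,0.5],
  [0,0,0.5],
  [0,0,0.6],
  [0,0,0.6],
], turn=[0,0,0,0,0,0,0,0,0,0,0,0])

```text
time: 35.3
ee_pos: [0.4719, 0.2993, 0.3471]
eef_rot: [0.067, 0.998, -0.0, -0.0]
ft_force: [0.0, 0.4, -1.9]
width: 0.0133
grip_force: 60.0
```

Run:
```python
from h import *
st,_=tcp()
t,j=shot("top"); tray(t)
s,i=shot("scene"); inair(s,st["ee_pos"])
```

```text
t 35.3 tcp [0.4719 0.2993 0.3471] yaw_y 82.32 tilt [-0.01  0.  ] w 0.0133 gf 60.0 F [ 0.03  0.37 -1.91] T [ 0.043 -0.033 -0.017] q7 0.81
tray rect [ 0.5542 -0.0692] [0.1728 0.0751] 57.14 116
under hook pts 400 white 107 [-0.022 -0.028 -0.169] [ 0.037  0.017 -0.121]
```

Run:
```python
from h import *
t,j=shot("top"); np.savez("top3.npz",**t)
cv2.imwrite("pics/c7.png",cv2.resize(j[140:260,230:370],(700,600),interpolation=cv2.INTER_CUBIC))
W=cloud(t);Z=W[...,2]
m=(abs(W[...,0]-.5)<.15)&(W[...,1]>-.2)&(W[...,1]<.13)
for lo,hi in[(.009,.03),(.032,.045),(.055,.075)]:
    k=(m&(Z>lo)&(Z<hi)).astype(np.uint8);n,l,st,ce=cv2.connectedComponentsWithStats(k,connectivity=8)
    for q in range(1,n):
        if st[q,4]>25:
            p=W[l==q];r=cv2.minAreaRect(p[:,:2].astype(np.float32));print(lo,hi,st[q,4],np.round(r[0],4),np.round(r[1],4),round(r[2],1),np.median(p,0).round(4))
```

```text
0.009 0.03 232 [ 0.5051 -0.0294] [0.19   0.1252] 86.8 [0.4715 0.0015 0.0144]
0.009 0.03 57 [ 0.5621 -0.072 ] [0.1091 0.0094] 85.2 [ 0.5627 -0.072   0.0142]
0.009 0.03 47 [ 0.5224 -0.0283] [0.0214 0.0417] 2.2 [ 0.5199 -0.0297  0.0235]
0.009 0.03 126 [ 0.5045 -0.0886] [0.0423 0.0564] 84.0 [ 0.4971 -0.0866  0.0241]
0.009 0.03 79 [ 0.4905 -0.0297] [0.038  0.0337] 89.4 [ 0.488  -0.0296  0.0233]
```

View pics/c7.png

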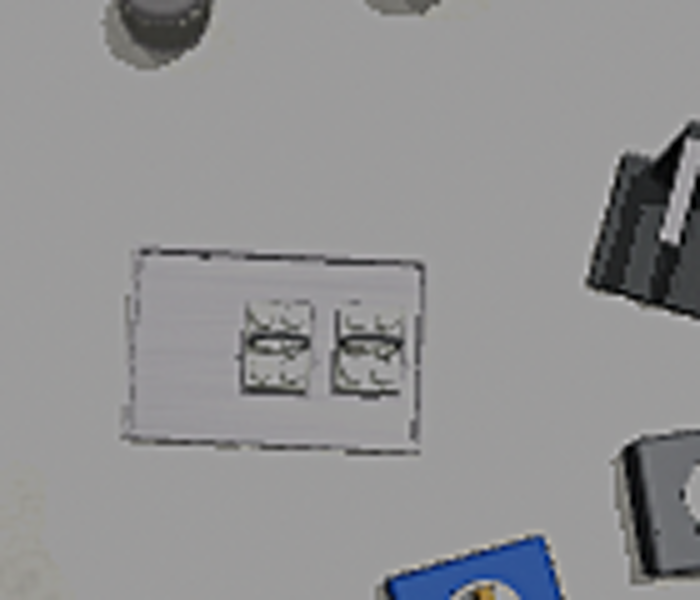

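The tray is where it was: two carriers stand upright at right and centre, and the left third is free. Placing the third.

Emit:
step_arm([
  [0.1,-0.3,0],
  [0.1,-0.6,0],
  [0.1,-0.8,0],
  [0.1,-0.9,0],
  [0.1,-0.9,0],
  [0.1,-0.9,0],
  [0.1,-0.9,0],
  [0.1,-0.9,0],
  [0.1,-0.9,0],
  [0.1,-0.9,0],
  [0.1,-0.9,0],
  [0.14,-0.9,0],
], turn=[0,0,0,0.1,0.1,0.1,0.1,0.1,0.1,0.04,0,0])

```text
time: 36.65
ee_pos: [0.5024, 0.0518, 0.3456]
eef_rot: [0.029, 1.0, -0.0, -0.0]
ft_force: [0.7, -1.0, -2.9]
width: 0.0134
grip_force: 60.0
```

Emit:
step_arm([
  [0,-0.6,0],
  [0,-0.39,-0.1],
  [0,0,-0.4],
  [0,0,-0.5],
  [0,0,-0.5],
  [0,0,-0.5],
  [0,0,-0.5],
  [0,0,-0.5],
  [0,0,-0.5],
  [0,0,-0.5],
  [0,0,-0.5],
  [0,0,-0.3],
], turn=[0,0,0,0,0,0,0,0,0,0,0,0])

```text
time: 37.85
ee_pos: [0.5026, 0.0295, 0.2247]
eef_rot: [0.029, 1.0, -0.0, -0.001]
ft_force: [0.6, 0.5, -2.7]
width: 0.0137
grip_force: 60.0
```

Emit:
step_arm([
  [0,0,0],
  [0,0,0],
  [0,0,0],
  [0,0,0],
], turn=[0,0,0,0])

```text
time: 38.25
ee_pos: [0.5032, 0.0296, 0.2266]
eef_rot: [0.029, 1.0, 0.0, 0.0]
ft_force: [0.4, 0.8, -1.4]
width: 0.0134
grip_force: 60.0
```

Run:
```python
from h import *
st,_=tcp()
s,i=shot("scene")
cv2.imwrite("pics/c8.png",cv2.resize(i[170:280,210:330],(480,440)))
```

```text
t 38.25 tcp [0.5032 0.0296 0.2266] yaw_y 86.72 tilt [0.05 0.02] w 0.0134 gf 60.0 F [ 0.41  0.75 -1.39] T [-0.025  0.029 -0.023] q7 1.39
```

View pics/c8.png

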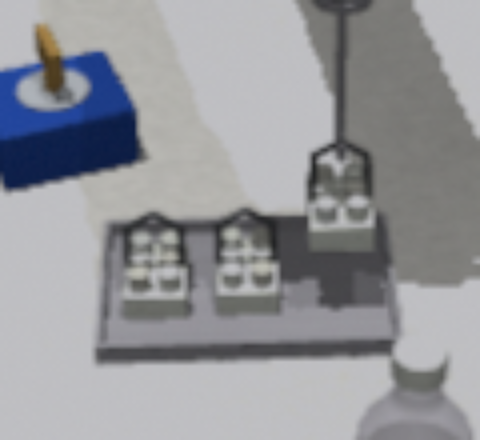

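The third carrier hangs over the free right-hand third; the others stand upright. Lowering -2.5 units.

Emit:
step_arm([
  [0,0,-0.4],
  [0,0,-0.4],
  [0,0,-0.4],
  [0,0,-0.4],
  [0,0,-0.3],
  [0,0,-0.2],
  [0,0,-0.2],
  [0,0,-0.2],
  [0,0,0],
  [0,0,0],
], turn=[0,0,0,0,0,0,0,0,0,0])

```text
time: 39.3
ee_pos: [0.5031, 0.0296, 0.1637]
eef_rot: [0.029, 1.0, 0.0, 0.0]
ft_force: [0.1, -0.4, -0.9]
width: 0.0139
grip_force: 60.0
```

Emit:
step_arm([
  [-0.2,0.01,0],
  [-0.2,0.01,0],
  [-0.2,0.01,0],
  [-0.2,0.01,0],
  [-0.1,0,0],
  [0,0,0],
  [0,0,0.2],
  [0,0,0.3],
  [0,0,0.3],
  [0,0,0.4],
  [0,0,0.4],
  [0,0,0],
], turn=[0,0,0,0,0,0,0,0,0,0,0,0])

```text
time: 40.5
ee_pos: [0.4813, 0.0307, 0.2054]
eef_rot: [0.029, 1.0, 0.0, 0.001]
ft_force: [0.5, 0.4, -0.6]
width: 0.014
grip_force: 60.0
```

Run:
```python
from h import *
st,_=tcp()
```

```text
t 40.5 tcp [0.4813 0.0307 0.2054] yaw_y 86.72 tilt [0.15 0.05] w 0.014 gf 60.0 F [ 0.52  0.36 -0.56] T [-0.005  0.001 -0.05 ] q7 1.36
```

Emit:
step_arm([
  [0,0,0.9],
  [0,0,0.9],
  [0.2,-0.3,0.9],
  [0.3,-0.8,0.9],
  [0.3,-0.95,0.2],
  [0.3,-0.95,0],
  [0.3,-0.95,0],
  [0.3,-0.95,0],
  [0.3,-0.95,0],
  [0.3,-0.95,0],
  [0.3,-0.95,0],
  [0.3,-0.95,0],
], turn=[0,0,0,-0.2,-0.3,-0.3,-0.3,-0.3,-0.3,-0.3,-0.03,0])

```text
time: 41.7
ee_pos: [0.553, -0.1892, 0.2975]
eef_rot: [0.151, 0.989, -0.0, -0.001]
ft_force: [0.9, 0.4, -0.6]
width: 0.0139
grip_force: 60.0
```

Emit:
step_arm([
  [0.3,-0.95,0],
  [0.3,-0.95,0],
  [0.3,-0.95,0],
  [0.16,-0.84,0],
  [0,0,0],
  [0,0,0],
  [0,0,0],
  [0,0,0],
], turn=[0,0,0,0,0,0,0,0])

```text
time: 42.5
ee_pos: [0.5796, -0.2782, 0.2985]
eef_rot: [0.149, 0.989, 0.0, -0.0]
ft_force: [0.5, -1.3, -1.8]
width: 0.0136
grip_force: 60.0
```

Run:
```python
from h import *
st,_=tcp()
```

```text
t 42.5 tcp [ 0.5796 -0.2782  0.2985] yaw_y 72.83 tilt [0.   0.04] w 0.0136 gf 60.0 F [ 0.54 -1.26 -1.76] T [-0.051 -0.029 -0.073] q7 1.81
```

Emit:
step_arm([
  [0.02,-0.03,-0.4],
  [0,0,-0.6],
  [0,0,-0.6],
  [0,0,-0.6],
  [0,0,-0.6],
  [0,0,-0.6],
  [0,0,-0.6],
  [0,0,-0.6],
  [0,0,-0.6],
  [0,0,-0.5],
  [0,0,-0.4],
  [0,0,0],
], turn=[0,0,0,0,0,0,0,0,0,0,0,0])

```text
time: 43.7
ee_pos: [0.5793, -0.2795, 0.1445]
eef_rot: [0.15, 0.989, 0.0, -0.001]
ft_force: [-0.2, -0.1, -1.1]
width: 0.0135
grip_force: 60.0
```

Run:
```python
from h import *
st,_=tcp()
```

```text
t 43.7 tcp [ 0.5793 -0.2795  0.1445] yaw_y 72.77 tilt [-0.11  0.04] w 0.0135 gf 60.0 F [-0.23 -0.11 -1.13] T [0.008 0.035 0.017] q7 1.85
```

Emit:
step_arm([
  [0.03,0,-0.2],
  [0,0,-0.2],
  [0,0,0],
  [0,0,0],
], turn=[0,0,0,0])

```text
time: 44.1
ee_pos: [0.5808, -0.2799, 0.1363]
eef_rot: [0.15, 0.989, 0.0, 0.0]
ft_force: [1.0, -0.9, -0.6]
width: 0.0137
grip_force: 60.0
```

Run:
```python
from h import *
st,_=tcp()
```

```text
t 44.1 tcp [ 0.5808 -0.2799  0.1363] yaw_y 72.77 tilt [0.01 0.  ] w 0.0137 gf 60.0 F [ 0.99 -0.85 -0.64] T [-0.044 -0.034 -0.034] q7 1.86
```

Emit:
step_arm([
  [0,0,-0.1],
  [0,0,0],
  [0,0,0],
], turn=[0,0,0])

```text
time: 44.4
ee_pos: [0.5807, -0.2799, 0.1336]
eef_rot: [0.15, 0.989, 0.0, 0.0]
ft_force: [0.4, 0.6, -1.7]
width: 0.0138
grip_force: 60.0
```

Emit:
step_arm([
  [0,0,0],
  [0,0,0],
  [0,0,0],
  [0,0,0],
  [0,0,0],
  [0,0,0],
], turn=[0,0,0,0,0,0], grip=0.4)

```text
time: 45.0
ee_pos: [0.5807, -0.2799, 0.1336]
eef_rot: [0.15, 0.989, 0.0, -0.0]
ft_force: [-0.1, -0.2, 0.1]
width: 0.0496
grip_force: 0.0
```

Emit:
step_arm([
  [0,0,0.3],
  [0,0,0.6],
  [0,0,0.8],
  [0,0,0.8],
  [0,0,0.8],
  [0,0,0.8],
  [-0.5,0.5,0],
  [-1,1,0],
  [-1,1,0],
  [-1,1,0],
  [-1,1,0],
  [0,0,0],
], turn=[0,0,0,0,0,0,0,0,0,0,0,0])

```text
time: 46.2
ee_pos: [0.4665, -0.165, 0.2376]
eef_rot: [0.149, 0.989, 0.002, 0.001]
ft_force: [0.3, 0.8, 0.1]
width: 0.052
grip_force: 0.0
```

Run:
```python
from h import *
tcp()
t,j=shot("top"); s,i=shot("scene"); np.savez("top4.npz",**t)
o=np.zeros((420,800,3),np.uint8)
o[:,:400]=cv2.resize(i[190:295,130:230],(400,420),interpolation=cv2.INTER_CUBIC);o[:,400:]=cv2.resize(j[150:265,290:400],(400,420),interpolation=cv2.INTER_CUBIC)
cv2.imwrite("pics/c9.png",o)
W=cloud(t);Z=W[...,2]
for n,lo,hi,x,y in[("handle",.172,.19,.58,-.28),("key",.085,.1,.4065,-.3035),("timer",.04,.056,.4069,-.3036)]:
    r=.07 if n=="timer" else .035
    m=(Z>lo)&(Z<hi)&(abs(W[...,0]-x)<r)&(abs(W[...,1]-y)<r); p=W[m]
    print(n,len(p),p.mean(0).round(4),cv2.minAreaRect(p[:,:2].astype(np.float32)))
hsv=cv2.cvtColor(j,cv2.COLOR_BGR2HSV);S=cloud(s)
m=(S[...,2]>.066)&(S[...,2]<.1)&(abs(S[...,0]-.4065)<.035)&(abs(S[...,1]+.3035)<.035); p=S[m]
print("scene key",len(p),np.percentile(p,[2,50,98],axis=0).round(4),cv2.minAreaRect(p[:,:2].astype(np.float32)))
```

```text
t 46.2 tcp [ 0.4665 -0.165   0.2376] yaw_y 72.9 tilt [0.1  0.16] w 0.052 gf 0.0 F [0.33 0.79 0.14] T [-0.071 -0.021 -0.003] q7 1.54
handle 0 [nan nan nan] ((0.0, 0.0), (0.0, 0.0), 0.0)
key 0 [nan nan nan] ((0.0, 0.0), (0.0, 0.0), 0.0)
timer 85 [ 0.3895 -0.3462  0.0496] ((0.3954375684261322, -0.34408167004585266), (0.05125816538929939, 0.023229725658893585), 4.206984519958496)
scene key 136 [[ 0.3934 -0.3171  0.0668]
 [ 0.4119 -0.3027  0.085 ]
 [ 0.4284 -0.291   0.0947]] ((0.4100239872932434, -0.30403104424476624), (0.012004205957055092, 0.04463076964020729), 61.08547592163086)<stdin>:11: RuntimeWarning: Mean of empty slice.
  ret = um.true_divide(
```

View pics/c9.png

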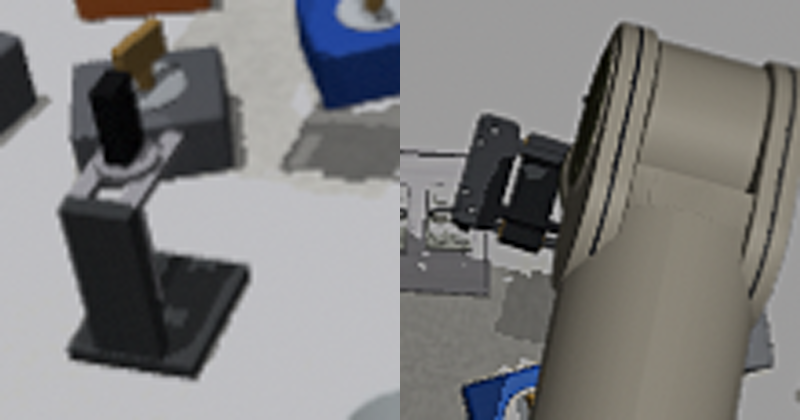

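The picker hangs by its collar in the slot. The grey timer's key is at (0.4075, −0.3035) with its blade at about −32°. Moving over it.

Emit:
step_arm([
  [-0.36,-0.54,0],
  [-0.4,-1,0],
  [-0.4,-1,0],
  [-0.4,-1,0],
  [-0.4,-1,0],
  [-0.4,-1,0],
  [0,0,0],
  [0,0,0],
  [0,0,0],
], turn=[-0.4,-0.4,-0.4,-0.4,-0.4,-0.17,0,0,0], newtons=40)

```text
time: 47.2
ee_pos: [0.4091, -0.306, 0.2359]
eef_rot: [0.277, 0.961, 0.0, -0.0]
ft_force: [-0.7, 1.2, -0.1]
width: 0.0522
grip_force: 0.0
```

Run:
```python
from h import *
tcp()
```

```text
t 47.2 tcp [ 0.4091 -0.306   0.2359] yaw_y 57.81 tilt [-0.02  0.01] w 0.0522 gf 0.0 F [-0.66  1.18 -0.14] T [-0.04  -0.052  0.036] q7 1.61
```

Emit:
step_arm([
  [-0.04,0.1,-0.6],
  [0,0,-0.7],
  [0,0,-0.7],
  [0,0,-0.7],
  [0,0,-0.7],
  [0,0,-0.7],
  [0,0,-0.7],
  [0,0,-0.7],
  [0,0,-0.7],
  [0,0,-0.4],
  [0,0,-0.34],
  [0,0,0],
], turn=[0,0,0,0,0,0,0,0,0,0,0,0])

```text
time: 48.4
ee_pos: [0.408, -0.303, 0.0619]
eef_rot: [0.277, 0.961, 0.0, -0.001]
ft_force: [0.2, 0.3, 0.4]
width: 0.0521
grip_force: 0.0
```

Emit:
step_arm([
  [0,0,0],
  [0,0,0],
  [0,0,0],
  [0,0,0],
  [0,0,0],
  [0,0,0],
], turn=[0,0,0,0,0,0], grip=1, newtons=20)

```text
time: 49.0
ee_pos: [0.4082, -0.3034, 0.0627]
eef_rot: [0.277, 0.961, 0.0, 0.0]
ft_force: [0.1, -0.1, 0.6]
width: 0.0128
grip_force: 0.3
```

Run:
```python
from h import *
tcp()
```

```text
t 49.0 tcp [ 0.4082 -0.3034  0.0627] yaw_y 57.85 tilt [0.01 0.01] w 0.0128 gf 0.3 F [ 0.08 -0.07  0.57] T [-0.092  0.044 -0.056] q7 1.76
```

Just closing; finish with a firmer grip.

Emit:
step_arm([
  [0,0,0],
  [0,0,0],
  [0,0,0],
  [0,0,0],
], turn=[0,0,0,0], newtons=45)

```text
time: 49.4
ee_pos: [0.4081, -0.3036, 0.0626]
eef_rot: [0.277, 0.961, -0.0, 0.0]
ft_force: [-1.2, -0.1, 1.0]
width: 0.0097
grip_force: 45.0
```

Run:
```python
from h import *
tcp()
```

```text
t 49.4 tcp [ 0.4081 -0.3036  0.0626] yaw_y 57.84 tilt [ 0.   -0.01] w 0.0097 gf 45.0 F [-1.19 -0.14  1.05] T [-0.217  0.291  0.091] q7 1.76
```

Emit:
step_arm([
  [0,0,0],
  [0,0,0],
  [0,0,0],
  [0,0,0],
  [0,0,0],
  [0,0,0],
  [0,0,0],
  [0,0,0],
  [0,0,0],
  [0,0,0],
  [0,0,0],
  [0,0,0],
], turn=[-0.6,-0.6,-0.6,-0.6,-0.6,-0.6,-0.6,-0.6,-0.6,-0.6,-0.6,-0.6])

```text
time: 50.6
ee_pos: [0.407, -0.3044, 0.0626]
eef_rot: [0.655, 0.755, -0.001, -0.0]
ft_force: [-5.9, -2.6, 4.8]
width: 0.0096
grip_force: 45.0
```

Run:
```python
from h import *
tcp()
```

```text
t 50.6 tcp [ 0.407  -0.3044  0.0626] yaw_y 8.11 tilt [-0.08 -0.04] w 0.0096 gf 45.0 F [-5.86 -2.58  4.81] T [-0.768  1.35   0.187] q7 0.97
```

Emit:
step_arm([
  [-0.03,-0.02,0],
  [0,0,0],
  [0,0,0],
  [0,0,0],
  [0,0,0],
  [0,0,0],
  [0,0,0],
  [0,0,0],
  [0,0,0],
  [0,0,0],
  [0,0,0],
  [0,0,0],
], turn=[-0.6,-0.6,-0.6,-0.6,-0.6,-0.6,-0.6,-0.6,-0.6,-0.6,-0.6,-0.6])

```text
time: 51.8
ee_pos: [0.4056, -0.304, 0.0626]
eef_rot: [0.911, 0.412, -0.001, -0.001]
ft_force: [-10.2, 2.3, 10.9]
width: 0.0098
grip_force: 45.0
```

Emit:
step_arm([
  [0,0,0],
  [0,0,0],
  [0,0,0],
  [0,0,0],
  [0,0,0],
  [0,0,0],
  [0,0,0],
  [0,0,0],
  [0,0,0],
  [0,0,0],
  [0,0,0],
  [0,0,0],
], turn=[-0.7,-0.7,-0.7,-0.7,-0.7,-0.7,-0.7,-0.7,-0.7,-0.7,-0.3,0])

```text
time: 53.0
ee_pos: [0.405, -0.3028, 0.0625]
eef_rot: [1.0, -0.013, -0.002, -0.002]
ft_force: [-13.2, 9.5, 20.6]
width: 0.0097
grip_force: 45.0
```

Run:
```python
from h import *
tcp()
```

```text
t 53.0 tcp [ 0.405  -0.3028  0.0625] yaw_y -91.48 tilt [-0.25  0.23] w 0.0097 gf 45.0 F [-13.21   9.46  20.63] T [2.022 3.169 0.05 ] q7 -0.52
```

Two-thirds wound. Releasing and backing off a half turn, then re-gripping centred on the axis.

Emit:
step_arm([
  [0,0,0],
  [0,0,0],
  [0,0,0],
  [0,0,0],
  [0,0,0],
  [0,0,0.5],
  [0,0,0.6],
  [0,0,0.6],
  [0,0,0],
], turn=[0,0,0,0,0,0,0,0,0], grip=0.4)

```text
time: 53.9
ee_pos: [0.4083, -0.3045, 0.1065]
eef_rot: [1.0, -0.012, 0.001, 0.0]
ft_force: [0.2, -0.2, -0.4]
width: 0.0519
grip_force: 0.0
```

Emit:
step_arm([
  [0,0,0],
  [0,0,0],
  [0,0,0],
  [0,0,0],
  [0,0,0],
  [0,0,0],
  [0,0,0],
  [0,0,0],
  [0,0,0],
  [0,0,0],
  [0,0,0],
  [0,0,0],
], turn=[1,1,1,1,1,1,1,1,1,1,1,1])

```text
time: 55.1
ee_pos: [0.4072, -0.3036, 0.1043]
eef_rot: [0.758, 0.652, 0.0, -0.0]
ft_force: [-0.8, -0.4, 0.2]
width: 0.0519
grip_force: 0.0
```

Emit:
step_arm([
  [0,0,0],
  [0,0,0],
  [0,0,0],
  [0,0,0],
  [0,0,0],
  [0,0,0],
  [0,0,0],
  [0,0,0],
  [0,0,0],
  [0,0,0],
  [0,0,0],
  [0,0,0],
], turn=[1,1,1,1,1,1,1,1,1,1,1,1])

```text
time: 56.3
ee_pos: [0.4071, -0.3035, 0.1041]
eef_rot: [0.14, 0.99, 0.0, -0.001]
ft_force: [-0.4, -0.2, -0.2]
width: 0.0524
grip_force: 0.0
```

Emit:
step_arm([
  [0,0,0],
  [0,0,0],
  [0,0,0],
  [0,0,0],
  [0,0,0],
  [0,0,0],
], turn=[1,1,0.18,0,0,0])

```text
time: 56.9
ee_pos: [0.4074, -0.3038, 0.1049]
eef_rot: [0.013, 1.0, 0.0, -0.0]
ft_force: [1.0, -0.5, -0.1]
width: 0.0523
grip_force: 0.0
```

Run:
```python
from h import *
tcp()
s,i=shot("scene");S=cloud(s)
m=(S[...,2]>.066)&(S[...,2]<.1)&(abs(S[...,0]-.4065)<.035)&(abs(S[...,1]+.3035)<.035); p=S[m]
print("scene key",len(p),cv2.minAreaRect(p[:,:2].astype(np.float32)))
cv2.imwrite("pics/c10.png",cv2.resize(i[150:250,110:230],(600,500),interpolation=cv2.INTER_CUBIC))
```

```text
t 56.9 tcp [ 0.4074 -0.3038  0.1049] yaw_y 88.55 tilt [-0.02  0.01] w 0.0523 gf 0.0 F [ 1.   -0.48 -0.13] T [ 0.056 -0.043  0.01 ] q7 2.23
scene key 93 ((0.409675270318985, -0.30437690019607544), (0.011061130091547966, 0.046416524797677994), 88.47975158691406)
```

View pics/c10.png

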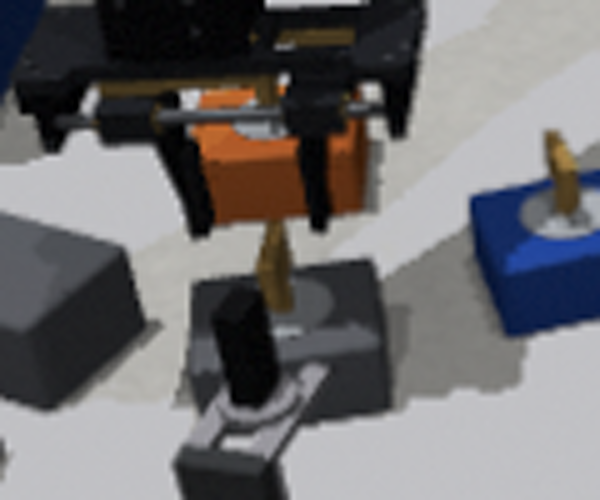

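The blade now points along x (−1.5°), as expected. Regripping.

Emit:
step_arm([
  [-0.03,0.02,0],
  [0,0,-0.5],
  [0,0,-0.6],
  [0,0,-0.6],
  [0,0,0],
  [0,0,0],
], turn=[0,0,0,0,0,0])

```text
time: 57.55
ee_pos: [0.4063, -0.3034, 0.0623]
eef_rot: [0.012, 1.0, 0.0, -0.0]
ft_force: [-0.4, -0.9, 0.5]
width: 0.052
grip_force: 0.0
```

Emit:
step_arm([
  [0,0,0],
  [0,0,0],
  [0,0,0],
  [0,0,0],
  [0,0,0],
  [0,0,0],
  [0,0,0],
  [0,0,0],
  [0,0,0],
], turn=[0,0,0,0,0,0,0,0,0], grip=1, newtons=45)

```text
time: 58.45
ee_pos: [0.4067, -0.3027, 0.0625]
eef_rot: [0.012, 1.0, 0.001, -0.0]
ft_force: [-1.1, 4.9, 3.8]
width: 0.0099
grip_force: 45.0
```

Emit:
step_arm([
  [0,0,0],
  [0,0,0],
  [0,0,0],
  [0,0,0],
  [0,0,0],
  [0,0,0],
  [0,0,0],
  [0,0,0],
  [0,0,0],
  [0,0,0],
  [0,0,0],
  [0,0,0],
], turn=[-0.7,-0.7,-0.7,-0.7,-0.7,-0.7,-0.7,-0.7,-0.7,-0.7,-0.7,-0.7])

```text
time: 59.65
ee_pos: [0.4067, -0.3028, 0.0625]
eef_rot: [0.494, 0.869, 0.0, -0.0]
ft_force: [-1.4, 5.2, 4.2]
width: 0.0096
grip_force: 45.0
```

Run:
```python
from h import *
tcp()
```

```text
t 59.65 tcp [ 0.4067 -0.3028  0.0625] yaw_y 30.73 tilt [-0.02  0.06] w 0.0096 gf 45.0 F [-1.42  5.24  4.17] T [0.965 0.172 0.177] q7 1.34
```

Emit:
step_arm([
  [0,0.02,0],
  [0,0,0],
  [0,0,0],
  [0,0,0],
  [0,0,0],
  [0,0,0],
  [0,0,0],
  [0,0,0],
  [0,0,0],
  [0,0,0],
  [0,0,0],
  [0,0,0],
], turn=[-0.7,-0.7,-0.7,-0.7,-0.7,-0.7,-0.7,-0.7,-0.7,-0.7,0,0])

```text
time: 60.85
ee_pos: [0.4068, -0.3031, 0.0628]
eef_rot: [0.804, 0.595, -0.001, 0.0]
ft_force: [-3.2, 0.4, 4.8]
width: 0.0177
grip_force: 83.4
```

Run:
```python
from h import *
tcp()
```

```text
t 60.85 tcp [ 0.4068 -0.3031  0.0628] yaw_y -16.96 tilt [-0.06 -0.08] w 0.0177 gf 83.4 F [-3.18  0.38  4.84] T [0.14  0.657 2.459] q7 0.6
```

Emit:
step_arm([
  [0,0,0],
  [0,0,0],
  [0,0,0],
  [0,0,0],
  [0,0,0],
  [0,0,0],
], turn=[-0.3,-0.3,-0.3,-0.3,0,0])

```text
time: 61.45
ee_pos: [0.407, -0.304, 0.0629]
eef_rot: [0.844, 0.536, -0.001, 0.001]
ft_force: [-1.0, -5.6, 0.3]
width: 0.021
grip_force: 116.5
```

Run:
```python
from h import *
tcp()
```

```text
t 61.45 tcp [ 0.407  -0.304   0.0629] yaw_y -25.19 tilt [-0.   -0.18] w 0.021 gf 116.5 F [-1.   -5.63  0.32] T [-1.328  0.242  3.663] q7 0.48
```

At the end stop, torque rose and the jaws began to ride over the blade. I'll release and check the key angle.

Emit:
step_arm([
  [0,0,0],
  [0,0,0],
  [0,0,0],
  [0,0,0],
  [0,0,0],
  [0,0,0.5],
  [0,0,0.6],
  [0,0,0.8],
  [0,0,0.8],
  [0,0,0],
], turn=[0,0,0,0,0,0,0,0,0,0], grip=0.4)

```text
time: 62.45
ee_pos: [0.408, -0.304, 0.1332]
eef_rot: [0.846, 0.534, 0.002, 0.002]
ft_force: [-0.0, -0.3, -0.7]
width: 0.0519
grip_force: 0.0
```

Run:
```python
from h import *
tcp()
s,i=shot("scene");S=cloud(s)
m=(S[...,2]>.066)&(S[...,2]<.097)&(abs(S[...,0]-.4065)<.03)&(abs(S[...,1]+.3035)<.03); p=S[m]
print("scene key",len(p),cv2.minAreaRect(p[:,:2].astype(np.float32)))
q=p[:,:2]-p[:,:2].mean(0);_,_,v=np.linalg.svd(q);print("pca deg",np.degrees(np.arctan2(v[0,1],v[0,0])))
cv2.imwrite("pics/c11.png",cv2.resize(i[150:250,110:230],(600,500),interpolation=cv2.INTER_CUBIC))
```

```text
t 62.45 tcp [ 0.408  -0.304   0.1332] yaw_y -25.5 tilt [ 0.25 -0.07] w 0.0519 gf 0.0 F [-0.04 -0.3  -0.7 ] T [-0.094  0.036 -0.01 ] q7 0.38
scene key 166 ((0.41041648387908936, -0.3044400215148926), (0.015543772839009762, 0.043426528573036194), 12.806891441345215)
pca deg 103.98362905881856
```

View pics/c11.png

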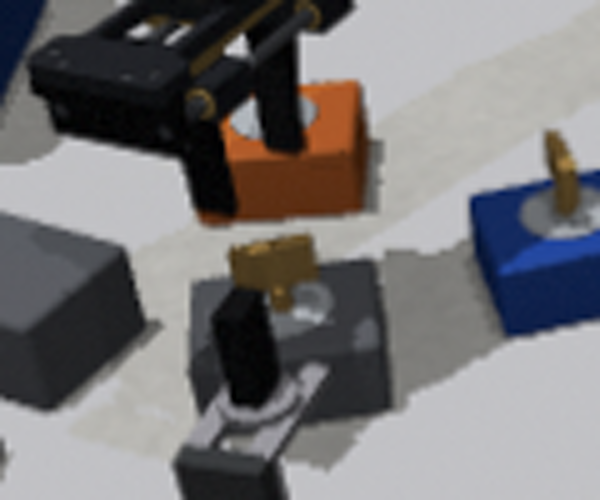

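The blade stands at about 103°, i.e. roughly 225° wound since the start, at a hard stop. I'll regrip square and nudge gently to confirm it's full.

Emit:
step_arm([
  [-0.05,0.04,0],
  [0,0,0],
  [0,0,0],
  [0,0,0],
  [0,0,0],
  [0,0,0],
  [0,0,-0.5],
  [0,0,-0.6],
  [0,0,-0.6],
  [0,0,-0.6],
  [0,0,-0.5],
  [0,0,0],
], turn=[1,1,1,1,1,0.7,0,0,0,0,0,0])

```text
time: 63.7
ee_pos: [0.4042, -0.3015, 0.0581]
eef_rot: [0.618, 0.786, -0.001, -0.001]
ft_force: [-0.3, 0.9, 0.3]
width: 0.052
grip_force: 0.0
```

Emit:
step_arm([
  [0,0,0],
  [0,0,0],
  [0,0,0],
  [0,0,0],
  [0,0,0],
  [0,0,0],
  [0,0,0],
  [0,0,0],
  [0,0,0],
], turn=[0,0,0,0,0,0,0,0,0], grip=1, newtons=40)

```text
time: 64.6
ee_pos: [0.4063, -0.3017, 0.0603]
eef_rot: [0.617, 0.787, 0.0, 0.001]
ft_force: [4.6, 1.6, 1.0]
width: 0.01
grip_force: 40.0
```

Run:
```python
from h import *
tcp()
```

```text
t 64.6 tcp [ 0.4063 -0.3017  0.0603] yaw_y 13.75 tilt [ 0.08 -0.01] w 0.01 gf 40.0 F [4.62 1.61 1.03] T [ 0.138 -1.144  0.165] q7 1.1
```

Emit:
step_arm([
  [0,0,0],
  [0,0,0],
  [0,0,0],
  [0,0,0],
], turn=[-0.2,-0.2,0,0])

```text
time: 65.0
ee_pos: [0.4063, -0.3017, 0.0603]
eef_rot: [0.636, 0.772, 0.0, 0.001]
ft_force: [4.3, 0.5, -0.1]
width: 0.0104
grip_force: 40.0
```

Run:
```python
from h import *
tcp()
```

```text
t 65.0 tcp [ 0.4063 -0.3017  0.0603] yaw_y 11.03 tilt [ 0.07 -0.02] w 0.0104 gf 40.0 F [ 4.3   0.49 -0.11] T [ 0.115 -1.132  0.439] q7 1.05
```

Torque jumps at once to well above the ratchet's, so the key is at its end stop. Press a touch, release, withdraw.

Emit:
step_arm([
  [0,0,0],
  [0,0,0],
  [0,0,0],
], turn=[-0.15,0,0])

```text
time: 65.3
ee_pos: [0.4063, -0.3017, 0.0603]
eef_rot: [0.643, 0.766, 0.0, 0.001]
ft_force: [5.1, 0.4, 0.4]
width: 0.0103
grip_force: 40.0
```

Emit:
step_arm([
  [0,0,0],
  [0,0,0],
  [0,0,0],
  [0,0,0],
  [0,0,0],
  [0,0,0.5],
  [0,0,0.8],
  [0,0,0.8],
  [0,0,0.8],
  [0,0,0.8],
  [0,0,0.8],
  [0,0,0.8],
], turn=[0,0,0,0,0,0,0,0,0,0,0,0], grip=0.4)

```text
time: 66.5
ee_pos: [0.4051, -0.3023, 0.1941]
eef_rot: [0.644, 0.765, 0.0, 0.0]
ft_force: [0.2, -0.5, 0.4]
width: 0.0522
grip_force: 0.0
```

Emit:
step_arm([
  [0,0,0.8],
  [0,0,0.8],
  [0,0,0.8],
  [0,-0.7,0.2],
  [0,-0.7,0],
  [0,-0.7,0],
  [0,-0.7,0],
  [0,-0.7,0],
  [0,0,0],
], turn=[0,0,0,0,0,0,0,0,0])

```text
time: 67.4
ee_pos: [0.4041, -0.3915, 0.2583]
eef_rot: [0.645, 0.764, -0.001, 0.0]
ft_force: [-0.6, -0.5, -0.3]
width: 0.0524
grip_force: 0.0
```

Run:
```python
from h import *
tcp()
s,i=shot("scene");S=cloud(s)
m=(S[...,2]>.066)&(S[...,2]<.097)&(abs(S[...,0]-.4065)<.03)&(abs(S[...,1]+.3035)<.03); p=S[m]
q=p[:,:2]-p[:,:2].mean(0);_,_,v=np.linalg.svd(q);print("pca deg",len(p),np.degrees(np.arctan2(v[0,1],v[0,0])),cv2.minAreaRect(p[:,:2].astype(np.float32))[2])
t,j=shot("top")
o=np.zeros((600,800,3),np.uint8)
o[:300,:400]=cv2.resize(i,(400,300));o[:,400:]=cv2.resize(i[190:290,120:320],(800,400))[:, :400].repeat(1,0)[:0].reshape(0,400,3) if False else 0
o[:300,400:]=cv2.resize(j,(400,300));o[300:,:]=cv2.resize(i[180:285,110:390],(800,300))
cv2.imwrite("pics/c12.png",o)
```

```text
t 67.4 tcp [ 0.4041 -0.3915  0.2583] yaw_y 9.72 tilt [-0.05 -0.1 ] w 0.0524 gf 0.0 F [-0.6  -0.51 -0.33] T [-0.126  0.021 -0.013] q7 1.1
pca deg 166 104.19229353550146 16.82146453857422
```

View pics/c12.png

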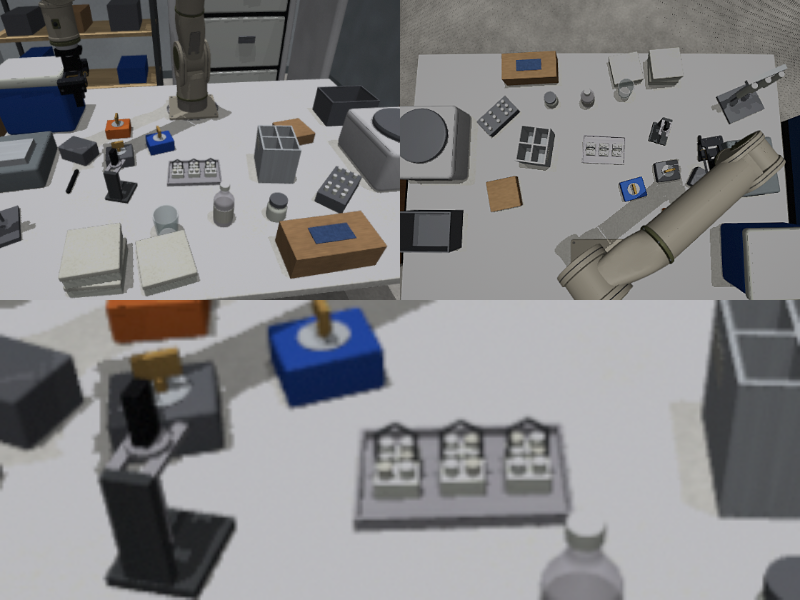

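The final view shows three carriers upright in the tray, an empty rack, the picker on its stand and the key wound. The gripper is clear of everything.

```bash
python3 -c "
from h import *
print(close_job())"
```

```text
the job is handed in; nothing more can be done
None
```

I handed the job in at about 67 s: all three carriers stand upright in the tray, the picker hangs on its stand, and the key is wound to a firm stop after about 225° of turn; I took that as fully wound without reading its start angle.

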